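# Clamp a filter bowl and scrub it out

### The arm

A 6-joint arm with a two-finger parallel gripper is mounted at the origin on a cart in front of the work surface, level with it; the furniture and walls round the work are solid. World frame = base frame: x ahead of the robot, y to its left, z up, the work surface at z = 0. Lengths are in m, angles in degrees, forces in N, time in s.
With the tool pointing down it reaches from about 0.35 to 0.85 m from the base axis. Payload 8.1 kg.
Tool frame: the origin (TCP) lies on the centre line of the jaws, within the pads' length; the fingertips stand 19 mm ahead of it and the grasp point (between the pads) is the TCP (arm.tips_ahead is the distance from the TCP to the fingertips, in m); z points along the fingers, y is the line along which they close (so a half turn about z gives the same grasp; the last joint's range is limited). The gripper opens to 93 mm and grips with 3 to 60 N. Pads are 15 mm wide; open, the fingers measure 128 mm over their backs; the gripper's body (75 mm by 188 mm) begins 65 mm behind the grasp point.
Start: joints at [59.507, 7.471, 85.268, -0, 87.261, -4.893], TCP at [0.259, 0.541, 0.238] pointing down, gripper open.
Joint ranges: [-169.43, 169.43], [-51.17, 129.36], [1.28, 143.12], [-76.62, 256.62], [0, 156.53], [-152.29, 152.29]. Speed limits (degrees/s): [136.94, 136.94, 159.86, 180, 180, 180].

### API

Orientations are given as a 3x3 rotation matrix whose columns are the frame's x, y, z axes.
In Python, from rig import arm gives the robot as it stands.
- The arm moves only by the tool play_rows, never from a script. Its argument "moves" is a list of rows, each an object of numbers: "rx", "ry", "rz": the turn, a rotation vector about the tool's x, y, z as a fraction of full scale; "tx", "ty", "tz": the shift along the tool's x, y, z as a fraction of full scale; "jaw": the closure, from 0 (fully open) to 1 (shut). In form: [{"rx": .., "ry": .., "rz": .., "tx": .., "ty": .., "tz": .., "jaw": ..}, ...]. A call has 1 to 20 rows; each row is the pose to reach, as a shift and turn from the pose commanded when the call began, along the tool's axes at that moment; what a row does not reach only later rows make up. Full scale, the value 1, is 12 cm for a shift and 30 degrees for a turn. A row lasts 1/12 s, in which the tool goes at most 41.7 mm and 7.16 degrees, less where a joint would pass 70% of its speed; a pose out of reach is approached as far as the arm can. A call with a number of a shift or a turn outside -1 to 1 is refused whole. A call with a gripper value outside its range is refused whole. The fingers move at their own pace and stop on an object; "newtons" is the grip in N (left out, the last holds). Time passes only in rows, so rows that repeat a pose let the fingers close. It gives the time, the measured TCP pose, the force, the opening and the grip force at its end, in the units of the state.
- arm.sense(): the state, without advancing time (a new reading comes with each control period).
- arm.capture(name): name is "scene" or "top" or "wrist"; returns the picture (480x640x3 uint8, red, green, blue); there is no depth.
- arm.get_calibration(name): a dict with "intrinsics" (3x3 intrinsics, pixels), "origin" and "attitude" of the camera in the world; the wrist camera has in their place "mount" (4x4, takes a point from camera to tool coordinates, whose origin is the TCP and whose axes are the flange's). Camera axes: x right, y up, looking along -z (the intrinsics and any distortion apply to the point x, -y, -z); pixel columns grow to the right and rows downward; lengths in m; the calibration is good to about 2 mm. A picture is of the moment at which its call begins: read the wrist's pose just before it. get_calibration takes no time and is no camera call.
- arm.hand_in(): hands the job in; it is judged then, once.
The state is a dict: "clock": time; "joint_positions": joint angles; "qd": joint speeds; "tau": joint torques, N m; "ee_pos": TCP position; "orientation": TCP orientation; "force": force on the tool from outside, world axes, zero at the start; "moment": the same for the moment, N m; "grip_width": finger opening in m; "grasp_force": force on a finger pad.
Only numpy, scipy, OpenCV 4.12 (cv2) and the standard library are available. Lean on these libraries where they do the work, as an engineer would, in place of code of your own. Each camera call takes 0.05 s, during which the arm holds its last target. There are 200 camera calls.

### The job

The filter bowl stands loose in the open bench chuck: turn the chuck's crank clockwise (seen from above) until the jaws grip the bowl tight. Then take the brush from its stand and scrub the bowl out with three full strokes, each right down to the floor of the bowl and back up until the bristles reach its mouth, and hang the brush back in the fork of its stand. Leave the bowl clamped in the chuck and do not disturb the other things on the worktop.

Things in the scene. Friction and masses are not known exactly. Their poses are not given: they have to be found in the camera images.
- chuck: self-centring bench chuck, fixed to the worktop: round grey foot 100 in diameter, steel top plate 88 in diameter whose face is 30 above the worktop. Origin: centre of the underside, on the vertical axis (z up) about which the sleeve turns. It may stand left or right of the bag
- sleeve (a joint): turn of the chuck's dark knurled sleeve, rad; 0 = open (starts at 0 to 0.2), grows as the crank swings clockwise seen from above. Three coupled steel jaws close 8 mm per rad and meet the bowl at about 0.88, where it must be turned tight; end stop 1.1. Needs about 3 N at the crank, more when the jaws press; friction keeps it where it is left
- crank (a point): point to take the crank: in the middle of its upright black grip, 19 in diameter, which reaches from 48 to 111 above the worktop; this point is 90 above it, 80 from the chuck's axis, and moves with the sleeve. At joint 0 it lies 1.05 rad past -x counter-clockwise in the chuck's frame (the way from +x to +y), at joint 1 at 0.05 rad past -x
- jaw0: one of three alike steel jaws on the chuck, 120 degrees apart, tops 56.5 above the worktop, reaching 52 from the chuck's axis when open. Its frame is the chuck's as long as the jaws are open (origin at the chuck's origin)
- jaw1: another of the three jaws, as jaw0
- jaw2: another of the three jaws, as jaw0
- bowl: plain aluminium cylindrical bowl, open at the top: outer diameter 58, 94 high, wall 4 (bore 50), floor 4. Loose, stands on the chuck's plate between the jaws, up to 3 off the axis in x and y. Origin: centre of the underside, z up
- bowl_floor (a point): centre of the bowl's inner floor, 90 below the mouth; axes as the bowl's
- bowl_mouth (a point): centre of the bowl's mouth, at rim height, 124 above the worktop
- brush: long wire brush, 213 in all, hanging upright. Origin: lower tip of the bristles, z up along the brush. From the tip: bristle head 0 to 52 (stiff core 34 in diameter, bristle ends 48, yielding), wire shaft 7 in diameter to 128, steel collar 30 in diameter to 133, flat wooden handle 133 to 213, 24 wide along its x, 16 thick along its y. 0.14 kg
- brush_handle (a point): point in the handle to grip, 180 above the brush's tip; axes as the brush's
- stand: brush stand, fixed: steel foot reaching from x -28 to 52 and 64 wide, a post at x 36 to 50, and a horizontal fork of two flat prongs, open to its own -x. Origin: on the worktop below the place where the brush hangs; z up
- fork (a point): where the brush hangs: middle of the slot, on top of the prongs, 150 above the worktop. Slot 14 wide, each prong 11 wide; closed at x +16; at the open ends (x -21 to -17) lips rise 6. The collar rests on the prongs behind the lips, shaft in the slot; to take it out lift 10 to 15 and draw to the stand's -x over 50 until clear. Hung properly, the brush's tip is 22 above the worktop
- penetrant: bystander, to be left alone: red-and-white aerosol can, 66 diameter, 184 tall; origin at the middle of its underside
- tape_measure: bystander, to be left alone: yellow and black tape measure on edge, 34x85x66; origin at the middle of its underside
- plug: bystander, to be left alone: black iron plug fitting, 32x42x32; origin at the middle of its underside
- elbow: bystander, to be left alone: grey galvanised pipe elbow, 64x64x40; origin at the middle of its underside
- torch: bystander, to be left alone: black pocket torch lying down, 34x131x34, long along its own y; origin at the middle of its underside
- tape_roll: bystander, to be left alone: pink roll of thread tape lying flat, 53 diameter, 14 high; origin at the middle of its underside
- tall_bottle: bystander, to be left alone: white bottle with blue cap, 52 diameter, 235 tall; origin at the middle of its underside

How it is judged:
By the outcome, as a careful person would: the job done as asked, in the order asked, and still so for the second after the job is handed in, with the robot touching nothing.
It also fails if it takes over 72 s, if anything falls off the work surface, if the arm or the gripper's body presses on something with over 40 N, if the wrist force passes 120 N, or if a joint passes its speed limit or range.

## Working session

There is one attempt and no reset: what is moved stays moved. The work goes in short steps, Python scripts to look and compute and a tool call to move; the robot and the scene stay as the last step left them, time stands still between calls to the robot, and variables do not carry over. Pictures are saved under pics/ and viewed, at most 10 in all, crops included, and the job is handed in when it is done.

Besides the shell and the picture viewer there is one more tool, called after "Request:" by a JSON object that holds its "op" and its "data", one argument or row to a line. play_rows: Moves the arm, as the interface text tells. Shift numbers are shares of 12 cm and turn numbers shares of 30 degrees, none past 1 either way. Its arguments: {"type":"object","properties":{"moves":{"type":"array","items":{"type":"object","properties":{"rx":{"type":"number"},"ry":{"type":"number"},"rz":{"type":"number"},"tx":{"type":"number"},"ty":{"type":"number"},"tz":{"type":"number"},"jaw":{"type":"number"}}}},"newtons":{"type":"number"}},"required":["moves"]}

```bash
mkdir -p pics; python3 - <<'E'
from rig import arm
import cv2,numpy as np
for n in("scene","top"):
    cv2.imwrite(f"pics/{n}0.png",arm.capture(n)[:,:,::-1])
    c=arm.get_calibration(n);print(n,{k:np.round(v,4).tolist() if not isinstance(v,str) else v for k,v in c.items()})
c=arm.get_calibration("wrist");print(c)
s=arm.sense();print(s)
E
```

```text
scene {'intrinsics': [[442.7293, 0.0, 322.4384], [0.0, 442.7293, 245.6075], [0.0, 0.0, 1.0]], 'origin': [-0.0423, -0.7807, 0.6156], 'attitude': [[0.8204, 0.2667, -0.5057], [-0.5716, 0.3649, -0.7349], [-0.0115, 0.892, 0.4518]]}
top {'intrinsics': [[486.06, 0.0, 325.1063], [0.0, 486.06, 246.907], [0.0, 0.0, 1.0]], 'origin': [0.2341, 0.0098, 1.5787], 'attitude': [[-0.0305, 0.9822, -0.1854], [-0.9993, -0.0338, -0.0151], [-0.0211, 0.1848, 0.9825]]}
{'intrinsics': array([[428.75445234,   0.        , 314.90641615],
       [  0.        , 428.75445234, 238.41374234],
       [  0.        ,   0.        ,   1.        ]]), 'mount': array([[ 9.55891292e-05,  9.70516140e-01,  2.41036125e-01,
         6.55675635e-02],
       [ 9.99999439e-01, -3.47014690e-04,  1.00065615e-03,
        -7.63097554e-04],
       [ 1.05479602e-03,  2.41035894e-01, -9.70515629e-01,
        -1.47140850e-01],
       [ 0.00000000e+00,  0.00000000e+00,  0.00000000e+00,
         1.00000000e+00]])}
{'clock': 0.1, 'joint_positions': array([ 5.95078917e+01,  7.51194410e+00,  8.53214462e+01,  3.48492869e-04,
        8.72607673e+01, -4.89468708e+00]), 'qd': array([ 0.01813703, -0.06383958, -0.10055657,  0.09190289,  0.00548243,
        0.09711858]), 'tau': array([ 1.27580752e-03, -5.61332273e+01, -4.93100488e+01,  7.72073376e-02,
        2.88315624e-02, -4.47305604e-05]), 'ee_pos': array([0.25898267, 0.5407108 , 0.23669546]), 'orientation': array([[-9.01851784e-01,  4.32044738e-01, -8.39108153e-04],
       [ 4.32045528e-01,  9.01850689e-01, -1.41299862e-03],
       [ 1.46271648e-04, -1.63684825e-03, -9.99998650e-01]]), 'force': array([-0.20502779,  0.15557866,  0.43987858]), 'moment': array([-0.04464106, -0.00848296,  0.00116059]), 'grasp_force': 0.0, 'grip_width': 0.09303775536445558}
```

View pics/scene0.png

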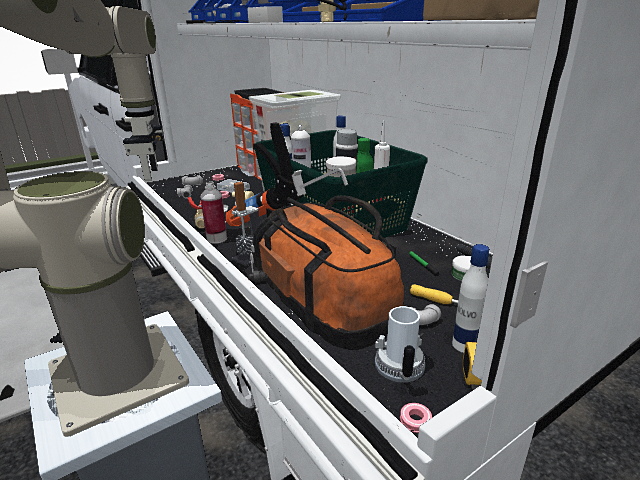

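View pics/top0.png

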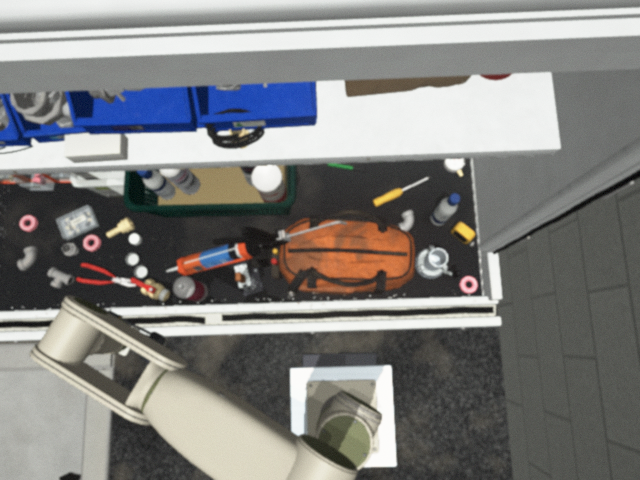

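Chuck and bowl show at scene (403,345) / top (433,262), right of the bag. The brush stand is left of it at scene (245,225) / top (246,280). I'll measure these and look closer.

```bash
cat > h.py <<'E'
from rig import arm
import cv2,numpy as np
def cam(n,s=None):
    c=arm.get_calibration(n);K=np.array(c["intrinsics"])
    if n=="wrist":
        s=s or arm.sense();M=np.array(c["mount"]);R=s["orientation"]
        return K,R@M[:3,3]+s["ee_pos"],R@M[:3,:3]
    return K,np.array(c["origin"]),np.array(c["attitude"])
def ray(C,u,v):
    K,o,R=C;d=np.linalg.inv(K)@[u,v,1];d=R@(d*[1,-1,-1]);return o,d/np.linalg.norm(d)
def onz(C,u,v,z):
    o,d=ray(C,u,v);return o+d*(z-o[2])/d[2]
def proj(C,p):
    K,o,R=C;q=K@((R.T@(np.array(p)-o))*[1,-1,-1]);return q[:2]/q[2]
E
python3 - <<'E'
from h import *
S=cam("scene");T=cam("top")
for n,C,u,v,z in[("bowl mouth S",S,405,313,.124),("bowl T",T,432,257,.124),("grip top S",S,408,349,.111),("chuckfoot S",S,400,364,.0),
 ("handle top S",S,239,183,.213+.022),("standbrush T",T,243,272,.2),("tape_roll S",S,416,416,.007),("bottle T",T,453,200,.235),("can T",T,183,285,.184),("can S",S,211,185,.184)]:
    print(n,onz(C,u,v,z).round(3))
a=cv2.imread("pics/scene0.png");
p=cv2.resize(a[280:400,340:500],(800,600),interpolation=3)[:, :]
q=cv2.resize(a[150:290,170:310],(600,600),interpolation=3)
cv2.imwrite("pics/c1.png",np.hstack([cv2.resize(p,(400,300)),cv2.resize(q,(400,300+0))]))
cv2.imwrite("pics/c1.png",np.hstack([cv2.resize(a[290:390,350:450],(400,400),interpolation=3),cv2.resize(a[175:275,195:295],(400,400),interpolation=3)]))
E
```

```text
bowl mouth S [ 0.473 -0.303  0.124]
bowl T [ 0.466 -0.29   0.124]
grip top S [ 0.416 -0.37   0.111]
chuckfoot S [ 0.472 -0.303  0.   ]
handle top S [0.415 0.271 0.235]
standbrush T [0.429 0.269 0.2  ]
tape_roll S [ 0.398 -0.419  0.007]
bottle T [ 0.611 -0.338  0.235]
can T [0.399 0.446 0.184]
can S [0.401 0.446 0.184]
```

View pics/c1.png

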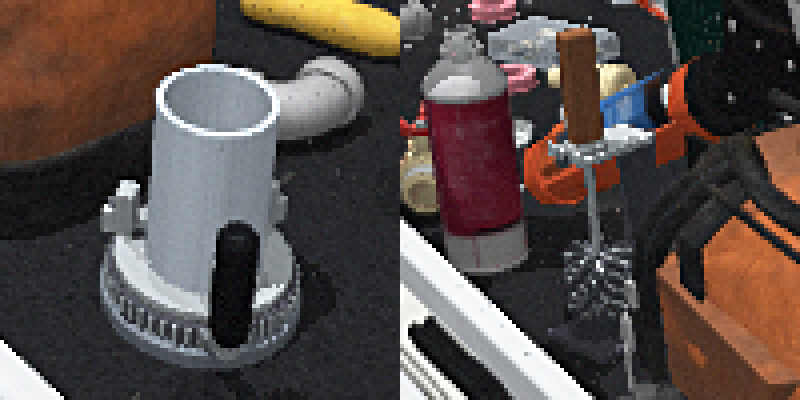

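Request:
{"op": "play_rows", "data": {
  "moves": [
    {"tz":-0.6,"jaw":0},
    {"tz":-1},
    {"tx":-0.93,"ty":-0.91,"tz":-1},
    {"tx":-0.93,"ty":-0.91,"tz":-1},
    {"tx":-0.93,"ty":-0.91,"tz":-1},
    {"tx":-0.93,"ty":-0.91,"tz":-1},
    {"tx":-0.93,"ty":-0.91,"tz":-1}
  ]
}}

```text
invalid input
```

Request:
{"op": "play_rows", "data": {
  "moves": [
    {"tx":-0.93,"ty":-0.91,"tz":-0.4},
    {"tx":-0.93,"ty":-0.91,"tz":-0.4},
    {"tx":-0.93,"ty":-0.91,"tz":-0.4},
    {"tx":-0.93,"ty":-0.91,"tz":-0.4},
    {"tx":-0.93,"ty":-0.91,"tz":-0.4},
    {"tx":-0.93,"ty":-0.91,"tz":-0.4}
  ]
}}

```text
invalid input
```

```bash
python3 - <<'E'
from h import *
s=arm.sense();print(s["clock"],s["ee_pos"].round(4),s["joint_positions"].round(1),s["orientation"].round(3))
a=arm.capture("wrist")[:,:,::-1];cv2.imwrite("pics/w1.png",a)
np.savez("w1.npz",p=s["ee_pos"],R=s["orientation"])
C=cam("wrist",s)
for x in (.36,.42,.48):
  for y in (.2,.27,.34): print((x,y),proj(C,[x,y,0.1]).round())
E
```

```text
0.1 [0.259  0.5407 0.2367] [59.5  7.5 85.3  0.  87.3 -4.9] [[-0.902  0.432 -0.001]
 [ 0.432  0.902 -0.001]
 [ 0.    -0.002 -1.   ]]
(0.36, 0.2) [ -7. 516.]
(0.36, 0.27) [ 65. 485.]
(0.36, 0.34) [140. 453.]
(0.42, 0.2) [ 35. 568.]
(0.42, 0.27) [106. 540.]
(0.42, 0.34) [179. 510.]
(0.48, 0.2) [ 74. 617.]
(0.48, 0.27) [143. 591.]
(0.48, 0.34) [215. 563.]
```

View pics/w1.png

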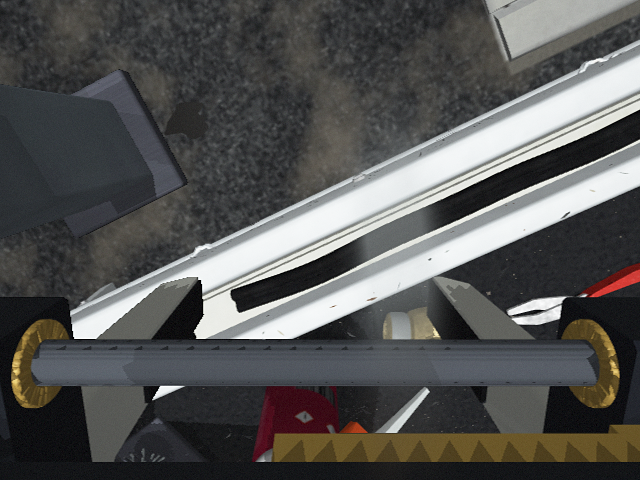

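The wrist view is dominated by the gripper; the useful area lies on the tool's +x side. The moves were refused, so I'll try rows with every key filled in.

Request:
{"op": "play_rows", "data": {
  "moves": [
    {"rx":0,"ry":0,"rz":0,"tx":0,"ty":0,"tz":-1,"jaw":0},
    {"rx":0,"ry":0,"rz":0,"tx":0,"ty":0,"tz":-1,"jaw":0},
    {"rx":0,"ry":0,"rz":0,"tx":0,"ty":0,"tz":-1,"jaw":0},
    {"rx":0,"ry":0,"rz":0,"tx":0,"ty":0,"tz":-1,"jaw":0}
  ]
}}

```text
clock: 0.48
ee_pos: [0.2603, 0.543, 0.3673]
orientation: [[-0.902, 0.432, 0.006], [0.432, 0.902, 0.011], [-0.001, 0.013, -1.0]]
force: [1.1, 0.9, 1.1]
grip_width: 0.0932
grasp_force: 0.0
```

```bash
cat >> h.py <<'E'
def pose():
    s=arm.sense();R=s["orientation"];return s["ee_pos"],np.degrees(np.arctan2(R[1,0],R[0,0]))
def plan(p,a,way):
    """way: list of (x,y,z,xangle); prints fractions for one call each, tool pointing down"""
    for w in way:
        d=np.array(w[:3])-p;c,s=np.cos(np.radians(a)),np.sin(np.radians(a))
        t=np.array([c*d[0]+s*d[1],s*d[0]-c*d[1],-d[2]])/.12
        rz=((a-w[3]+180)%360-180)/30
        print("t",t.round(3),"rz",round(rz,3),"->",w,"" if max(abs(t).max(),abs(rz))<=1 else "TOO FAR")
        p,a=np.array(w[:3]),w[3]
E
python3 - <<'E'
from h import *
s=arm.sense();print(s["clock"],s["ee_pos"].round(4),s["joint_positions"].round(1))
p,a=pose();print(a)
plan(p,a,[(.31,.43,.4,126),(.38,.33,.4,98),(.43,.22,.4,70),(.45,.10,.4,40),(.43,-.02,.4,12),(.38,-.13,.4,-16),(.31,-.22,.38,-40)])
E
```

```text
0.4833 [0.2603 0.543  0.3673] [59.5  6.2 73.2  0.  99.8 -4.9]
154.40254424544983
t [-0.78  -0.671 -0.273] rz 0.947 -> (0.31, 0.43, 0.4, 126) 
t [-1.017 -0.018 -0.   ] rz 0.933 -> (0.38, 0.33, 0.4, 98) TOO FAR
t [-0.966  0.285 -0.   ] rz 0.933 -> (0.43, 0.22, 0.4, 70) 
t [-0.883  0.499 -0.   ] rz 1.0 -> (0.45, 0.1, 0.4, 40) 
t [-0.77   0.659 -0.   ] rz 0.933 -> (0.43, -0.02, 0.4, 12) 
t [-0.598  0.81  -0.   ] rz 0.933 -> (0.38, -0.13, 0.4, -16) 
t [-0.354  0.882  0.167] rz 0.8 -> (0.31, -0.22, 0.38, -40)
```

Request:
{"op": "play_rows", "data": {
  "moves": [
    {"rx":0,"ry":0,"rz":0.95,"tx":-0.78,"ty":-0.67,"tz":-0.35,"jaw":0},
    {"rx":0,"ry":0,"rz":0.95,"tx":-0.78,"ty":-0.67,"tz":-0.35,"jaw":0},
    {"rx":0,"ry":0,"rz":0.95,"tx":-0.78,"ty":-0.67,"tz":-0.35,"jaw":0},
    {"rx":0,"ry":0,"rz":0.95,"tx":-0.78,"ty":-0.67,"tz":-0.35,"jaw":0},
    {"rx":0,"ry":0,"rz":0.95,"tx":-0.78,"ty":-0.67,"tz":-0.35,"jaw":0}
  ]
}}

```text
clock: 0.9
ee_pos: [0.3103, 0.4267, 0.4012]
orientation: [[-0.579, 0.815, 0.002], [0.815, 0.579, 0.002], [0.0, 0.003, -1.0]]
force: [0.1, -0.4, 0.4]
grip_width: 0.093
grasp_force: 0.0
```

Request:
{"op": "play_rows", "data": {
  "moves": [
    {"rx":0,"ry":0,"rz":0.93,"tx":-1,"ty":0,"tz":0,"jaw":0},
    {"rx":0,"ry":0,"rz":0.93,"tx":-1,"ty":0,"tz":0,"jaw":0},
    {"rx":0,"ry":0,"rz":0.93,"tx":-1,"ty":0,"tz":0,"jaw":0},
    {"rx":0,"ry":0,"rz":0.93,"tx":-1,"ty":0,"tz":0,"jaw":0},
    {"rx":0,"ry":0,"rz":0.93,"tx":-1,"ty":0,"tz":0,"jaw":0}
  ]
}}

```text
clock: 1.32
ee_pos: [0.38, 0.3303, 0.3984]
orientation: [[-0.135, 0.991, -0.001], [0.991, 0.135, -0.001], [-0.0, -0.001, -1.0]]
force: [-0.6, -0.4, 0.1]
grip_width: 0.0925
grasp_force: 0.0
```

Request:
{"op": "play_rows", "data": {
  "moves": [
    {"rx":0,"ry":0,"rz":0.93,"tx":-0.96,"ty":0.28,"tz":0,"jaw":0},
    {"rx":0,"ry":0,"rz":0.93,"tx":-0.96,"ty":0.28,"tz":0,"jaw":0},
    {"rx":0,"ry":0,"rz":0.93,"tx":-0.96,"ty":0.28,"tz":0,"jaw":0},
    {"rx":0,"ry":0,"rz":0.93,"tx":-0.96,"ty":0.28,"tz":0,"jaw":0},
    {"rx":0,"ry":0,"rz":0.93,"tx":-0.96,"ty":0.28,"tz":0,"jaw":0}
  ]
}}

```text
clock: 1.73
ee_pos: [0.4288, 0.2215, 0.3988]
orientation: [[0.341, 0.94, -0.001], [0.94, -0.341, 0.0], [-0.0, -0.001, -1.0]]
force: [0.7, 0.4, -0.3]
grip_width: 0.0932
grasp_force: 0.0
```

```bash
python3 - <<'E'
from h import *
s=arm.sense();print(s["clock"],s["ee_pos"].round(4),s["joint_positions"].round(1));p,a=pose();print(a)
cv2.imwrite("pics/w2.png",arm.capture("wrist")[:,:,::-1]);np.savez("w2.npz",p=s["ee_pos"],R=s["orientation"])
C=cam("wrist",s);print(proj(C,[.42,.27,.2]),proj(C,[.42,.27,.0]))
E
```

```text
1.7333 [0.4288 0.2215 0.3988] [ 21.2 -11.1  86.8   0.  104.4  41.1]
70.0810857324133
[283.15888266 161.04804876] [294.80234839 150.33811327]
```

Request:
{"op": "play_rows", "data": {
  "moves": [
    {"rx":0,"ry":0,"rz":1,"tx":-0.88,"ty":0.5,"tz":0,"jaw":0},
    {"rx":0,"ry":0,"rz":1,"tx":-0.88,"ty":0.5,"tz":0,"jaw":0},
    {"rx":0,"ry":0,"rz":1,"tx":-0.88,"ty":0.5,"tz":0,"jaw":0},
    {"rx":0,"ry":0,"rz":1,"tx":-0.88,"ty":0.5,"tz":0,"jaw":0},
    {"rx":0,"ry":0,"rz":1,"tx":-0.88,"ty":0.5,"tz":0,"jaw":0}
  ]
}}

```text
clock: 2.2
ee_pos: [0.4491, 0.102, 0.3993]
orientation: [[0.764, 0.645, -0.001], [0.645, -0.764, 0.0], [-0.0, -0.001, -1.0]]
force: [-0.1, 0.6, 0.1]
grip_width: 0.0929
grasp_force: 0.0
```

Request:
{"op": "play_rows", "data": {
  "moves": [
    {"rx":0,"ry":0,"rz":0.93,"tx":-0.77,"ty":0.66,"tz":0,"jaw":0},
    {"rx":0,"ry":0,"rz":0.93,"tx":-0.77,"ty":0.66,"tz":0,"jaw":0},
    {"rx":0,"ry":0,"rz":0.93,"tx":-0.77,"ty":0.66,"tz":0,"jaw":0},
    {"rx":0,"ry":0,"rz":0.93,"tx":-0.77,"ty":0.66,"tz":0,"jaw":0},
    {"rx":0,"ry":0,"rz":0.93,"tx":-0.77,"ty":0.66,"tz":0,"jaw":0}
  ]
}}

```text
clock: 2.62
ee_pos: [0.4295, -0.0178, 0.3995]
orientation: [[0.977, 0.213, 0.0], [0.213, -0.977, 0.001], [0.0, -0.001, -1.0]]
force: [0.4, -0.1, -0.8]
grip_width: 0.0926
grasp_force: 0.0
```

Request:
{"op": "play_rows", "data": {
  "moves": [
    {"rx":0,"ry":0,"rz":0.93,"tx":-0.6,"ty":0.81,"tz":0,"jaw":0},
    {"rx":0,"ry":0,"rz":0.93,"tx":-0.6,"ty":0.81,"tz":0,"jaw":0},
    {"rx":0,"ry":0,"rz":0.93,"tx":-0.6,"ty":0.81,"tz":0,"jaw":0},
    {"rx":0,"ry":0,"rz":0.93,"tx":-0.6,"ty":0.81,"tz":0,"jaw":0},
    {"rx":0,"ry":0,"rz":0.93,"tx":-0.6,"ty":0.81,"tz":0,"jaw":0}
  ]
}}

```text
clock: 3.03
ee_pos: [0.3799, -0.1279, 0.3996]
orientation: [[0.964, -0.267, 0.0], [-0.267, -0.964, 0.001], [0.0, -0.001, -1.0]]
force: [-0.3, 0.3, 0.7]
grip_width: 0.0928
grasp_force: 0.0
```

Request:
{"op": "play_rows", "data": {
  "moves": [
    {"rx":0,"ry":0,"rz":0.8,"tx":-0.35,"ty":0.88,"tz":0.2,"jaw":0},
    {"rx":0,"ry":0,"rz":0.8,"tx":-0.35,"ty":0.88,"tz":0.2,"jaw":0},
    {"rx":0,"ry":0,"rz":0.8,"tx":-0.35,"ty":0.88,"tz":0.2,"jaw":0},
    {"rx":0,"ry":0,"rz":0.8,"tx":-0.35,"ty":0.88,"tz":0.2,"jaw":0},
    {"rx":0,"ry":0,"rz":0.8,"tx":-0.35,"ty":0.88,"tz":0.2,"jaw":0},
    {"rx":0,"ry":0,"rz":0.8,"tx":-0.35,"ty":0.88,"tz":0.2,"jaw":0},
    {"rx":0,"ry":0,"rz":0.8,"tx":-0.35,"ty":0.88,"tz":0.2,"jaw":0}
  ]
}}

```text
clock: 3.62
ee_pos: [0.312, -0.2172, 0.3759]
orientation: [[0.776, -0.631, 0.001], [-0.631, -0.776, 0.0], [0.0, -0.001, -1.0]]
force: [-0.0, 0.1, 0.1]
grip_width: 0.093
grasp_force: 0.0
```

```bash
python3 - <<'E'
from h import *
s=arm.sense();print(s["clock"],s["ee_pos"].round(4),s["joint_positions"].round(1));p,a=pose();print(a)
a=arm.capture("wrist")[:,:,::-1];cv2.imwrite("pics/w3.png",a);np.savez("w3.npz",p=s["ee_pos"],R=s["orientation"])
b=cv2.imread("pics/w2.png")
cv2.imwrite("pics/c3.png",np.hstack([cv2.resize(b[:340],(400,213),interpolation=3),cv2.resize(a[:340],(400,213),interpolation=3)]))
cv2.imwrite("pics/c3.png",np.vstack([b[:280],a[:320]]))
E
```

```text
3.6167 [ 0.312  -0.2172  0.3759] [-42.6 -27.9 102.3   0.  105.7  86.5]
-39.113235402861974
```

View pics/c3.png

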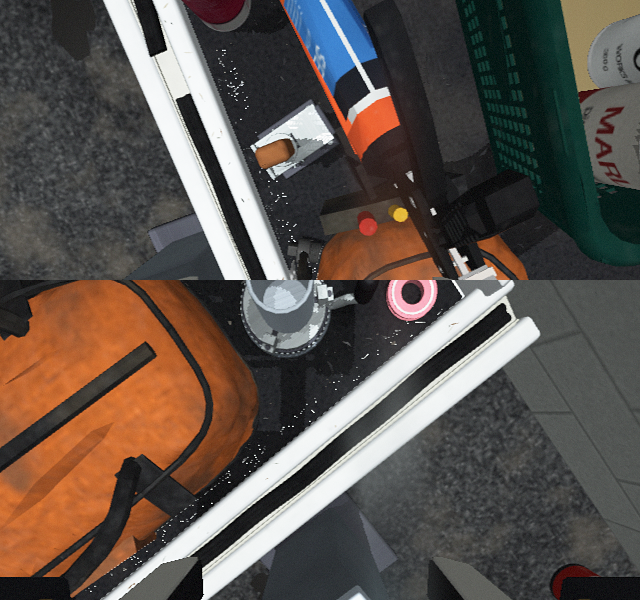

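Brush handle is at w2 (273,152), its fork opening toward the rail (left). The chuck is at the top edge of w3 (285,25), so I'll step toward it.

Request:
{"op": "play_rows", "data": {
  "moves": [
    {"rx":0,"ry":0,"rz":0,"tx":0.6,"ty":0,"tz":0,"jaw":0},
    {"rx":0,"ry":0,"rz":0,"tx":0.6,"ty":0,"tz":0,"jaw":0},
    {"rx":0,"ry":0,"rz":0,"tx":0.6,"ty":0,"tz":0,"jaw":0},
    {"rx":0,"ry":0,"rz":0,"tx":0.6,"ty":0,"tz":0,"jaw":0},
    {"rx":0,"ry":0,"rz":0,"tx":0.6,"ty":0,"tz":0,"jaw":0}
  ]
}}

```text
clock: 4.08
ee_pos: [0.3664, -0.2638, 0.3756]
orientation: [[0.772, -0.636, -0.001], [-0.636, -0.772, 0.001], [-0.001, -0.0, -1.0]]
force: [0.4, 0.2, 0.2]
grip_width: 0.0929
grasp_force: 0.0
```

```bash
python3 - <<'E'
from h import *
s=arm.sense();print(s["clock"],s["ee_pos"].round(4))
a=arm.capture("wrist")[:,:,::-1];cv2.imwrite("pics/w4.png",a);np.savez("w4.npz",p=s["ee_pos"],R=s["orientation"])
C=cam("wrist",s);u,v=proj(C,[.472,-.303,.1]);print(u,v)
b=cv2.imread("pics/w2.png")
u,v=int(u),int(v);x0,y0=max(u-90,0),max(v-100,0);print(x0,y0)
c=cv2.resize(a[y0:y0+200,x0:x0+200],(600,600),interpolation=3)
d=cv2.resize(b[85:205,215:345],(260,240),interpolation=3)
e=np.zeros((600,200,3),np.uint8); 
d=cv2.resize(b[90:190,235:335],(200,200),interpolation=3);e[:200]=d
cv2.imwrite("pics/c4.png",np.hstack([c,e]))
E
```

```text
4.0833 [ 0.3664 -0.2638  0.3756]
274.5417880742595 88.80659494601072
184 0
```

View pics/c4.png

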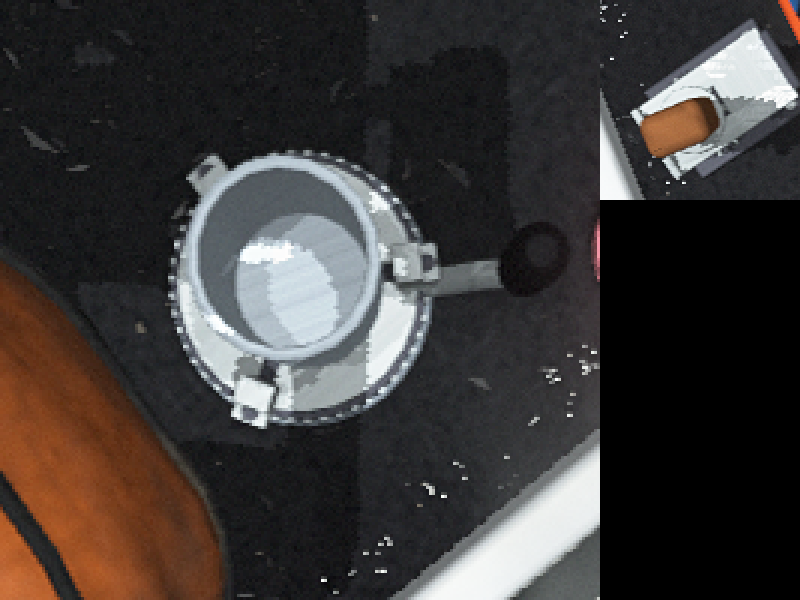

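Bowl rim centre is about px (279,86), sleeve centre (284,96), crank grip top (366,82). The stand's fork opens down-left, and the handle lies along the slot direction. Now computing positions.

```bash
python3 - <<'E'
from h import *
def W(n):
    d=np.load(n);return cam("wrist",{"ee_pos":d["p"],"orientation":d["R"]})
C=W("w4.npz");S=cam("scene")
f=lambda x,y:(184+x/3,y/3)
P=lambda n,x,y,z:print(n,onz(C,*f(x,y),z).round(4))
P("rim",284.5,258,.124);P("rimL",188,258,.124);P("rimR",381,258,.124);P("rimT",284,154,.124);P("rimB",284,363,.124)
P("sleeve z.02",300,288,.02);P("slL",168,288,.02);P("slR",432,288,.02)
P("grip top",545,247,.111)
# floor ellipse: bowl inner floor z=.034
P("floor",301,290,.034)
P("jawR top",418,262,.0565);P("jawB",255,408,.0565);P("jawL",208,172,.0565)
# bag height: triangulation left; stand, handle top z .235
D=W("w2.npz");g=lambda x,y:(235+(x-600)/2,90+y/2)
Q=lambda n,x,y,z:print(n,onz(D,*g(x,y),z).round(4))
Q("h corner TL?",640,118,.235);Q("h bl",655,158,.235);Q("h tr",708,93,.235);Q("h br",720,133,.235)
Q("h centre",678,127,.235)
Q("prong tip1",636,112,.15);Q("prong tip2",680,176,.15)
Q("foot TR",760,20,.0);Q("foot R",798,95,.0);Q("foot B",705,175,.0)
print("S handle top",onz(S,239.5,184,.235))
b=cv2.imread("pics/w2.png");hsv=cv2.cvtColor(b,cv2.COLOR_BGR2HSV)
m=cv2.inRange(hsv,(5,110,60),(20,255,255));m[:, :235]=0;m[:110]=0;m[190:]=0;m[:,310:]=0
cs=max(cv2.findContours(m,0,1)[0],key=cv2.contourArea);print(cv2.boundingRect(cs),cv2.minAreaRect(cs))
# bag height: same point seen? ray test
E
```

```text
rim [ 0.4683 -0.3077  0.124 ]
rimL [ 0.4863 -0.2858  0.124 ]
rimR [ 0.4503 -0.3295  0.124 ]
rimT [ 0.4899 -0.326   0.124 ]
rimB [ 0.4458 -0.2882  0.124 ]
sleeve z.02 [ 0.4698 -0.3054  0.02  ]
slL [ 0.501  -0.2675  0.02  ]
slR [ 0.4385 -0.3433  0.02  ]
grip top [ 0.4223 -0.3706  0.111 ]
floor [ 0.4676 -0.3053  0.034 ]
jawR top [ 0.4467 -0.3423  0.0565]
jawB [ 0.4454 -0.2672  0.0565]
jawL [ 0.5142 -0.3058  0.0565]
h corner TL? [0.4083 0.288  0.235 ]
h bl [0.4082 0.2731 0.235 ]
h tr [0.4341 0.2879 0.235 ]
h br [0.4332 0.2734 0.235 ]
h centre [0.4199 0.2805 0.235 ]
prong tip1 [0.3956 0.2921 0.15  ]
prong tip2 [0.4039 0.2585 0.15  ]
foot TR [0.4653 0.3202 0.    ]
foot R [0.4723 0.2705 0.    ]
foot B [0.4006 0.244  0.    ]
S handle top [0.41268348 0.26303261 0.235     ]
(255, 139, 38, 30) ((274.46551513671875, 152.9137725830078), (21.726354598999023, 38.438934326171875), 68.19859313964844)
```

```bash
python3 - <<'E'
from h import *
p,a=pose();print(a)
c=np.array([.469,-.306])
def w(th,z,r=.08):
    t=np.radians(th);return (c[0]+r*np.cos(t),c[1]+r*np.sin(t),z,th+90-360)
plan(p,a,[w(234,.29),w(234,.21),w(234,.095)])
print("swing1");p0=w(234,.095)
for th in range(229,203,-5): plan(np.array(p0[:3]),p0[3],[w(th,.095)])
print("swing2");p0=w(209,.095)
for th in range(204,178,-5): plan(np.array(p0[:3]),p0[3],[w(th,.095)])
E
```

```text
-39.52420009474965
t [0.926 0.391 0.717] rz -0.117 -> (np.float64(0.4219771798166021), np.float64(-0.3707213595499958), 0.29, -36) 
t [ 0.    -0.     0.667] rz 0.0 -> (np.float64(0.4219771798166021), np.float64(-0.3707213595499958), 0.21, -36) 
t [ 0.    -0.     0.958] rz 0.0 -> (np.float64(0.4219771798166021), np.float64(-0.3707213595499958), 0.095, -36) 
swing1
t [-0.058 -0.003 -0.   ] rz 0.167 -> (np.float64(0.4165152776807594), np.float64(-0.36637676641782174), 0.095, -41) 
t [-0.116 -0.01  -0.   ] rz 0.333 -> (np.float64(0.4114528159729079), np.float64(-0.3615726696367198), 0.095, -46) 
t [-0.173 -0.023 -0.   ] rz 0.5 -> (np.float64(0.4068283230834423), np.float64(-0.356345631283987), 0.095, -51) 
t [-0.228 -0.04  -0.   ] rz 0.667 -> (np.float64(0.4026769941955966), np.float64(-0.35073543227765974), 0.095, -56) 
t [-0.282 -0.062 -0.   ] rz 0.833 -> (np.float64(0.3990304234288483), np.float64(-0.34478476961970694), 0.095, -61) 
t [-0.333 -0.089 -0.   ] rz 1.0 -> (np.float64(0.39591636338859193), np.float64(-0.338538931446064), 0.095, -66) 
swing2
t [-0.058 -0.003 -0.   ] rz 0.167 -> (np.float64(0.39591636338859193), np.float64(-0.338538931446064), 0.095, -66) 
t [-0.116 -0.01  -0.   ] rz 0.333 -> (np.float64(0.3933585139520546), np.float64(-0.3320454523565725), 0.095, -71) 
t [-0.173 -0.023 -0.   ] rz 0.5 -> (np.float64(0.39137634189792025), np.float64(-0.3253537516479734), 0.095, -76) 
t [-0.228 -0.04  -0.   ] rz 0.667 -> (np.float64(0.38998493275238894), np.float64(-0.3185147572032185), 0.095, -81) 
t [-0.282 -0.062 -0.   ] rz 0.833 -> (np.float64(0.38919487597921404), np.float64(-0.31158051789953), 0.095, -86) 
t [-0.333 -0.089 -0.   ] rz 1.0 -> (np.float64(0.38901218438748864), np.float64(-0.3046038074850173), 0.095, -91)
```

Request:
{"op": "play_rows", "data": {
  "moves": [
    {"rx":0,"ry":0,"rz":-0.12,"tx":0.93,"ty":0.39,"tz":0.72,"jaw":0.61},
    {"rx":0,"ry":0,"rz":-0.12,"tx":0.93,"ty":0.39,"tz":0.72,"jaw":0.61},
    {"rx":0,"ry":0,"rz":-0.12,"tx":0.93,"ty":0.39,"tz":0.72,"jaw":0.61},
    {"rx":0,"ry":0,"rz":-0.12,"tx":0.93,"ty":0.39,"tz":0.72,"jaw":0.61},
    {"rx":0,"ry":0,"rz":-0.12,"tx":0.93,"ty":0.39,"tz":0.72,"jaw":0.61},
    {"rx":0,"ry":0,"rz":-0.12,"tx":0.93,"ty":0.39,"tz":0.72,"jaw":0.61}
  ]
}}

```text
clock: 4.63
ee_pos: [0.4214, -0.3715, 0.2885]
orientation: [[0.808, -0.589, -0.001], [-0.589, -0.808, 0.002], [-0.002, -0.001, -1.0]]
force: [-0.1, 0.9, 0.4]
grip_width: 0.0578
grasp_force: 0.0
```

Request:
{"op": "play_rows", "data": {
  "moves": [
    {"rx":0,"ry":0,"rz":0,"tx":0,"ty":0,"tz":0.67,"jaw":0.61},
    {"rx":0,"ry":0,"rz":0,"tx":0,"ty":0,"tz":0.67,"jaw":0.61},
    {"rx":0,"ry":0,"rz":0,"tx":0,"ty":0,"tz":0.67,"jaw":0.61},
    {"rx":0,"ry":0,"rz":0,"tx":0,"ty":0,"tz":0.67,"jaw":0.61},
    {"rx":0,"ry":0,"rz":0,"tx":0,"ty":0,"tz":0.67,"jaw":0.61},
    {"rx":0,"ry":0,"rz":0,"tx":0,"ty":0,"tz":0.67,"jaw":0.61}
  ]
}}

```text
clock: 5.13
ee_pos: [0.4233, -0.3731, 0.2132]
orientation: [[0.808, -0.589, 0.004], [-0.589, -0.808, -0.004], [0.006, 0.001, -1.0]]
force: [0.1, 0.6, 0.8]
grip_width: 0.0364
grasp_force: 0.0
```

```bash
python3 - <<'E'
from h import *
print(pose());print(arm.sense()["joint_positions"].round(1))
a=arm.capture("wrist")[:,:,::-1];b=arm.capture("scene")[290:390,350:450,::-1]
cv2.imwrite("pics/w5.png",np.hstack([cv2.resize(a,(400,300)),cv2.resize(b,(300,300),interpolation=3)]))
E
```

```text
(array([ 0.42325703, -0.37311287,  0.2132099 ]), np.float64(-36.07109191690744))
[-46.6   2.3  93.3   0.   84.1  79.5]
```

View pics/w5.png

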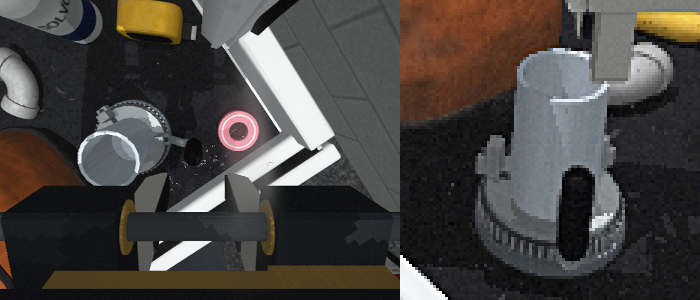

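```bash
python3 - <<'E'
from h import *
W=cam("wrist");S=cam("scene");T=cam("top")
print(proj(W,[.422,-.371,.111]),proj(W,[.468,-.307,.124]))
for u,v in((309,232),(309,240)): print(onz(W,u,v,.111).round(4))
def tri(a,b):
    (o1,d1),(o2,d2)=a,b;A=np.c_[d1,-d2];t=np.linalg.lstsq(A,o2-o1,rcond=None)[0]
    return (o1+d1*t[0]).round(3),(o2+d2*t[1]).round(3)
for z in(0,.05,.1,.15,.2):print(z,"inner corner S(420,432)",onz(S,420,432,z).round(3),"top edge S(492,392)",onz(S,492,392,z).round(3),"T(487,252)",onz(T,487,252,z).round(3),"T(497,300)",onz(T,497,300,z).round(3))
E
```

```text
[311.48408346 251.7172036 ] [173.55704108 258.685922  ]
[ 0.4327 -0.377   0.111 ]
[ 0.4287 -0.3741  0.111 ]
0 inner corner S(420,432) [ 0.384 -0.443  0.   ] top edge S(492,392) [ 0.557 -0.457  0.   ] T(487,252) [ 0.497 -0.496  0.   ] T(497,300) [ 0.339 -0.513  0.   ]
0.05 inner corner S(420,432) [ 0.349 -0.47   0.05 ] top edge S(492,392) [ 0.509 -0.483  0.05 ] T(487,252) [ 0.488 -0.48   0.05 ] T(497,300) [ 0.336 -0.497  0.05 ]
0.1 inner corner S(420,432) [ 0.314 -0.498  0.1  ] top edge S(492,392) [ 0.46  -0.509  0.1  ] T(487,252) [ 0.48  -0.464  0.1  ] T(497,300) [ 0.333 -0.48   0.1  ]
0.15 inner corner S(420,432) [ 0.28  -0.525  0.15 ] top edge S(492,392) [ 0.411 -0.536  0.15 ] T(487,252) [ 0.472 -0.448  0.15 ] T(497,300) [ 0.329 -0.463  0.15 ]
0.2 inner corner S(420,432) [ 0.245 -0.553  0.2  ] top edge S(492,392) [ 0.363 -0.562  0.2  ] T(487,252) [ 0.464 -0.432  0.2  ] T(497,300) [ 0.326 -0.447  0.2  ]
```

Request:
{"op": "play_rows", "data": {
  "moves": [
    {"rx":0,"ry":0,"rz":0,"tx":0,"ty":0,"tz":0.25,"jaw":0.61},
    {"rx":0,"ry":0,"rz":0,"tx":0,"ty":0,"tz":0.5,"jaw":0.61},
    {"rx":0,"ry":0,"rz":0,"tx":0,"ty":0,"tz":0.75,"jaw":0.61},
    {"rx":0,"ry":0,"rz":0,"tx":0,"ty":0,"tz":0.96,"jaw":0.61},
    {"rx":0,"ry":0,"rz":0,"tx":0,"ty":0,"tz":0.96,"jaw":0.61},
    {"rx":0,"ry":0,"rz":0,"tx":0,"ty":0,"tz":0.96,"jaw":0.61}
  ]
}}

```text
clock: 5.73
ee_pos: [0.4216, -0.3717, 0.0937]
orientation: [[0.808, -0.589, -0.001], [-0.589, -0.808, 0.001], [-0.002, -0.0, -1.0]]
force: [0.6, -0.8, 1.0]
grip_width: 0.0362
grasp_force: 0.0
```

Request:
{"op": "play_rows", "data": {
  "newtons": 30,
  "moves": [
    {"rx":0,"ry":0,"rz":0,"tx":0,"ty":0,"tz":0,"jaw":1},
    {"rx":0,"ry":0,"rz":0,"tx":0,"ty":0,"tz":0,"jaw":1},
    {"rx":0,"ry":0,"rz":0,"tx":0,"ty":0,"tz":0,"jaw":1},
    {"rx":0,"ry":0,"rz":0,"tx":0,"ty":0,"tz":0,"jaw":1},
    {"rx":0,"ry":0,"rz":0,"tx":0,"ty":0,"tz":0,"jaw":1},
    {"rx":0,"ry":0,"rz":0,"tx":0,"ty":0,"tz":0,"jaw":1}
  ]
}}

```text
clock: 6.23
ee_pos: [0.4257, -0.3705, 0.0966]
orientation: [[0.809, -0.588, 0.007], [-0.588, -0.809, 0.001], [0.005, -0.005, -1.0]]
force: [9.5, 13.5, 4.5]
grip_width: 0.0182
grasp_force: 30.0
```

Request:
{"op": "play_rows", "data": {
  "newtons": 45,
  "moves": [
    {"rx":0,"ry":0,"rz":0,"tx":0,"ty":-0.03,"tz":0,"jaw":1},
    {"rx":0,"ry":0,"rz":0,"tx":0,"ty":-0.03,"tz":0,"jaw":1},
    {"rx":0,"ry":0,"rz":0.083,"tx":-0.029,"ty":-0.031,"tz":0,"jaw":1},
    {"rx":0,"ry":0,"rz":0.167,"tx":-0.058,"ty":-0.033,"tz":0,"jaw":1},
    {"rx":0,"ry":0,"rz":0.25,"tx":-0.087,"ty":-0.036,"tz":0,"jaw":1},
    {"rx":0,"ry":0,"rz":0.333,"tx":-0.116,"ty":-0.04,"tz":0,"jaw":1},
    {"rx":0,"ry":0,"rz":0.417,"tx":-0.145,"ty":-0.046,"tz":0,"jaw":1},
    {"rx":0,"ry":0,"rz":0.5,"tx":-0.173,"ty":-0.053,"tz":0,"jaw":1},
    {"rx":0,"ry":0,"rz":0.583,"tx":-0.2,"ty":-0.061,"tz":0,"jaw":1},
    {"rx":0,"ry":0,"rz":0.667,"tx":-0.228,"ty":-0.07,"tz":0,"jaw":1},
    {"rx":0,"ry":0,"rz":0.75,"tx":-0.255,"ty":-0.081,"tz":0,"jaw":1},
    {"rx":0,"ry":0,"rz":0.833,"tx":-0.282,"ty":-0.092,"tz":0,"jaw":1}
  ]
}}

```text
clock: 7.23
ee_pos: [0.4019, -0.3458, 0.0967]
orientation: [[0.481, -0.877, 0.003], [-0.877, -0.481, -0.006], [0.006, 0.0, -1.0]]
force: [-3.7, -5.2, 6.5]
grip_width: 0.0182
grasp_force: 45.0
```

```bash
python3 - <<'E'
from h import *
s=arm.sense();p,a=pose();d=p[:2]-[.469,-.306];print(p,a,np.hypot(*d),np.degrees(np.arctan2(*d[::-1]))%360,s["force"],s["moment"])
E
```

```text
[ 0.40187727 -0.3458143   0.09669335] -61.23462929630456 0.07804255001493214 210.6745809985544 [-3.66786756 -5.23005863  6.49361016] [-0.58090586  0.59794999  0.04244499]
```

Request:
{"op": "play_rows", "data": {
  "newtons": 60,
  "moves": [
    {"rx":0,"ry":0,"rz":0.083,"tx":-0.029,"ty":-0.001,"tz":0,"jaw":1},
    {"rx":0,"ry":0,"rz":0.167,"tx":-0.058,"ty":-0.003,"tz":0,"jaw":1},
    {"rx":0,"ry":0,"rz":0.25,"tx":-0.087,"ty":-0.006,"tz":0,"jaw":1},
    {"rx":0,"ry":0,"rz":0.333,"tx":-0.116,"ty":-0.01,"tz":0,"jaw":1},
    {"rx":0,"ry":0,"rz":0.417,"tx":-0.145,"ty":-0.016,"tz":0,"jaw":1},
    {"rx":0,"ry":0,"rz":0.5,"tx":-0.173,"ty":-0.023,"tz":0,"jaw":1},
    {"rx":0,"ry":0,"rz":0.583,"tx":-0.2,"ty":-0.031,"tz":0,"jaw":1},
    {"rx":0,"ry":0,"rz":0.667,"tx":-0.228,"ty":-0.04,"tz":0,"jaw":1},
    {"rx":0,"ry":0,"rz":0.667,"tx":-0.228,"ty":-0.04,"tz":0,"jaw":1}
  ]
}}

```text
clock: 7.98
ee_pos: [0.3914, -0.3196, 0.0967]
orientation: [[0.151, -0.988, -0.0], [-0.988, -0.151, -0.006], [0.005, 0.001, -1.0]]
force: [-12.0, -3.2, 12.0]
grip_width: 0.018
grasp_force: 60.0
```

```bash
cat >st.py <<'E'
from h import *
s=arm.sense();p,a=pose();d=p[:2]-[.470,-.305];print(s["clock"],p.round(4),a.round(2),np.hypot(*d).round(4),np.degrees(np.arctan2(*d[::-1]))%360,s["force"].round(1),s["moment"].round(2),s["grip_width"].round(4))
E
python3 st.py
```

```text
Traceback (most recent call last):
  File "st.py", line 2, in <module>
    s=arm.sense();p,a=pose();d=p[:2]-[.470,-.305];print(s["clock"],p.round(4),a.round(2),np.hypot(*d).round(4),np.degrees(np.arctan2(*d[::-1]))%360,s["force"].round(1),s["moment"].round(2),s["grip_width"].round(4))
                                                                                                                                                                                             ^^^^^^^^^^^^^^^^^^^^^
AttributeError: 'float' object has no attribute 'round'
```

Request:
{"op": "play_rows", "data": {
  "moves": [
    {"rx":0,"ry":0,"rz":0.083,"tx":-0.029,"ty":-0.001,"tz":0.01,"jaw":1},
    {"rx":0,"ry":0,"rz":0.083,"tx":-0.029,"ty":-0.001,"tz":0.01,"jaw":1}
  ]
}}

```text
clock: 8.15
ee_pos: [0.3909, -0.3175, 0.0966]
orientation: [[0.109, -0.994, -0.0], [-0.994, -0.109, -0.008], [0.008, 0.001, -1.0]]
force: [-16.0, -7.4, 18.9]
grip_width: 0.0179
grasp_force: 60.0
```

Request:
{"op": "play_rows", "data": {
  "moves": [
    {"rx":0,"ry":0,"rz":0.083,"tx":-0.029,"ty":-0.001,"tz":0.01,"jaw":1},
    {"rx":0,"ry":0,"rz":0.083,"tx":-0.029,"ty":-0.001,"tz":0.01,"jaw":1}
  ]
}}

```text
clock: 8.32
ee_pos: [0.3905, -0.3152, 0.0966]
orientation: [[0.066, -0.998, -0.001], [-0.998, -0.066, -0.01], [0.01, 0.001, -1.0]]
force: [-22.3, -9.5, 26.4]
grip_width: 0.0177
grasp_force: 60.0
```

Request:
{"op": "play_rows", "data": {
  "moves": [
    {"rx":0,"ry":0,"rz":0.083,"tx":-0.029,"ty":-0.001,"tz":0,"jaw":1},
    {"rx":0,"ry":0,"rz":0.083,"tx":-0.029,"ty":-0.001,"tz":0,"jaw":1}
  ]
}}

```text
clock: 8.48
ee_pos: [0.3902, -0.3123, 0.0966]
orientation: [[0.022, -1.0, -0.001], [-1.0, -0.022, -0.011], [0.011, 0.001, -1.0]]
force: [-23.3, -11.6, 26.1]
grip_width: 0.0179
grasp_force: 60.0
```

Request:
{"op": "play_rows", "data": {
  "moves": [
    {"rx":0,"ry":0,"rz":0.05,"tx":-0.029,"ty":0.02,"tz":-0.03,"jaw":1},
    {"rx":0,"ry":0,"rz":0.05,"tx":-0.029,"ty":0.02,"tz":-0.03,"jaw":1}
  ]
}}

```text
clock: 8.65
ee_pos: [0.3897, -0.308, 0.0968]
orientation: [[-0.004, -1.0, 0.004], [-1.0, 0.004, -0.01], [0.01, -0.004, -1.0]]
force: [2.9, -22.2, -14.6]
grip_width: 0.0178
grasp_force: 60.0
```

Request:
{"op": "play_rows", "data": {
  "moves": [
    {"rx":0,"ry":0,"rz":0.05,"tx":-0.029,"ty":0,"tz":0,"jaw":1},
    {"rx":0,"ry":0,"rz":0.05,"tx":-0.029,"ty":0,"tz":0,"jaw":1}
  ]
}}

```text
clock: 8.82
ee_pos: [0.3896, -0.3058, 0.0969]
orientation: [[-0.03, -1.0, 0.004], [-0.999, 0.03, -0.013], [0.013, -0.004, -1.0]]
force: [2.9, -28.0, -17.0]
grip_width: 0.0177
grasp_force: 60.0
```

Request:
{"op": "play_rows", "data": {
  "moves": [
    {"rx":0,"ry":0,"rz":0.05,"tx":-0.029,"ty":0,"tz":0,"jaw":1},
    {"rx":0,"ry":0,"rz":0.05,"tx":-0.029,"ty":0,"tz":0,"jaw":1}
  ]
}}

```text
clock: 8.98
ee_pos: [0.3896, -0.3034, 0.0969]
orientation: [[-0.056, -0.998, 0.004], [-0.998, 0.056, -0.015], [0.015, -0.005, -1.0]]
force: [4.0, -34.3, -20.7]
grip_width: 0.0182
grasp_force: 60.0
```

```bash
sed -i 's/s\["grip_width"\].round(4)/s["grip_width"]/' st.py; python3 st.py
```

```text
8.9833 [ 0.3896 -0.3034  0.0969] -93.23 0.0804 178.8776999746041 [  4.  -34.3 -20.7] [-5.52 -0.32  0.17] 0.018187490067910126
```

Request:
{"op": "play_rows", "data": {
  "moves": [
    {"rx":0,"ry":0,"rz":0,"tx":0.05,"ty":0,"tz":0.015,"jaw":1},
    {"rx":0,"ry":0,"rz":0,"tx":0.05,"ty":0,"tz":0.015,"jaw":1},
    {"rx":0,"ry":0,"rz":0,"tx":0.05,"ty":0,"tz":0.015,"jaw":0.61},
    {"rx":0,"ry":0,"rz":0,"tx":0.05,"ty":0,"tz":0.015,"jaw":0.61},
    {"rx":0,"ry":0,"rz":0,"tx":0.05,"ty":0,"tz":0.015,"jaw":0.61},
    {"rx":0,"ry":0,"rz":0,"tx":0.05,"ty":0,"tz":0.015,"jaw":0.61},
    {"rx":0,"ry":0,"rz":0,"tx":0.05,"ty":0,"tz":0.015,"jaw":0.61},
    {"rx":0,"ry":0,"rz":0,"tx":0.05,"ty":0,"tz":0.015,"jaw":0.61}
  ]
}}

```text
clock: 9.65
ee_pos: [0.3885, -0.3018, 0.093]
orientation: [[-0.053, -0.999, -0.0], [-0.999, 0.053, 0.0], [-0.0, 0.0, -1.0]]
force: [0.1, -1.0, -0.4]
grip_width: 0.036
grasp_force: 0.0
```

```bash
python3 st.py
```

```text
9.65 [ 0.3885 -0.3018  0.093 ] -93.05 0.0815 177.76466062866834 [ 0.1 -1.  -0.4] [0.13 0.09 0.01] 0.036019457452678164
```

Request:
{"op": "play_rows", "data": {
  "moves": [
    {"rx":0,"ry":0,"rz":0,"tx":0,"ty":0,"tz":-0.3,"jaw":0.61},
    {"rx":0,"ry":0,"rz":0,"tx":0,"ty":0,"tz":-0.6,"jaw":0.61},
    {"rx":0,"ry":0,"rz":0,"tx":0,"ty":0,"tz":-1,"jaw":0.61},
    {"rx":0,"ry":0,"rz":0,"tx":0,"ty":0,"tz":-1,"jaw":0.61},
    {"rx":0,"ry":0,"rz":0,"tx":0,"ty":0,"tz":-1,"jaw":0.61}
  ]
}}

```text
clock: 10.07
ee_pos: [0.3903, -0.3036, 0.2173]
orientation: [[-0.053, -0.999, 0.005], [-0.999, 0.053, -0.005], [0.005, -0.006, -1.0]]
force: [0.6, -0.0, -0.5]
grip_width: 0.0363
grasp_force: 0.0
```

Request:
{"op": "play_rows", "data": {
  "moves": [
    {"rx":0,"ry":0,"rz":-0.9,"tx":-0.4,"ty":0.3,"tz":-1,"jaw":0},
    {"rx":0,"ry":0,"rz":-0.9,"tx":-0.4,"ty":0.3,"tz":-1,"jaw":0},
    {"rx":0,"ry":0,"rz":-0.9,"tx":-0.4,"ty":0.3,"tz":-1,"jaw":0},
    {"rx":0,"ry":0,"rz":-0.9,"tx":-0.4,"ty":0.3,"tz":-1,"jaw":0},
    {"rx":0,"ry":0,"rz":-0.9,"tx":-0.4,"ty":0.3,"tz":-1,"jaw":0},
    {"rx":0,"ry":0,"rz":-0.9,"tx":-0.4,"ty":0.3,"tz":-1,"jaw":0},
    {"rx":0,"ry":0,"rz":-0.9,"tx":-0.4,"ty":0.3,"tz":-1,"jaw":0}
  ]
}}

```text
clock: 10.65
ee_pos: [0.3547, -0.252, 0.3301]
orientation: [[0.403, -0.915, -0.003], [-0.915, -0.403, 0.003], [-0.004, 0.002, -1.0]]
force: [0.4, -0.5, -0.6]
grip_width: 0.0783
grasp_force: 0.0
```

```bash
python3 st.py; python3 - <<'E'
from h import *
C=cam("wrist");print(proj(C,[.468,-.307,.124]),proj(C,[.39,-.305,.111]))
E
```

```text
10.65 [ 0.3547 -0.252   0.3301] -66.27 0.1269 155.30450788763807 [ 0.4 -0.5 -0.6] [0.04 0.15 0.03] 0.07834833566519847
[209.74008838  93.75876242] [300.84217447 137.17797334]
```

```bash
python3 - <<'E'
from h import *
s=arm.sense();np.savez("w6.npz",p=s["ee_pos"],R=s["orientation"])
a=arm.capture("wrist")[:,:,::-1];cv2.imwrite("pics/w6.png",a)
cv2.imwrite("pics/c6.png",cv2.resize(a[0:200,130:330],(600,600),interpolation=3))
E
```

```text
(no output)
```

View pics/c6.png

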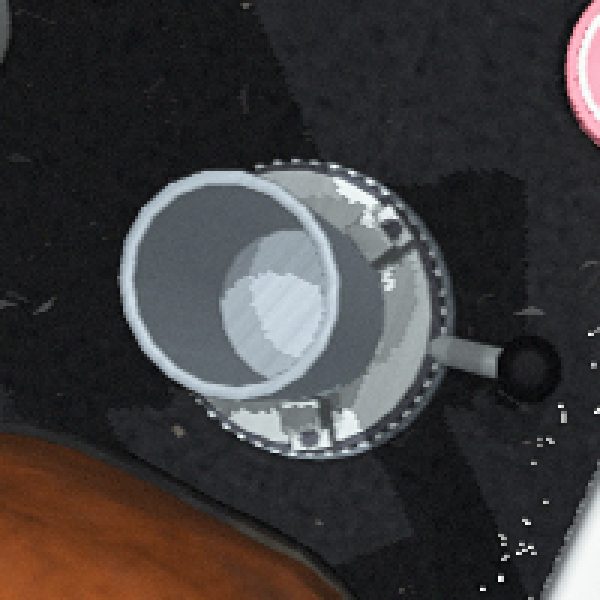

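The jaws have moved in against the bowl, and the crank grip is now at px (306,123); the rim centre is (206,95). I'll get the crank angle and plan the trip to the brush.

```bash
python3 - <<'E'
from h import *
d=np.load("w6.npz");C=cam("wrist",{"ee_pos":d["p"],"orientation":d["R"]})
g=onz(C,130+530/3,368/3,.111);r=onz(C,130+229/3,285/3,.124);print("grip",g,"rim",r)
c=np.array([.4695,-.3055]);v=g[:2]-c;print(np.hypot(*v),np.degrees(np.arctan2(v[1],v[0]))%360)
for n,x,y,z in(("rimL",119,285,.124),("rimR",339,285,.124),("rimT",229,170,.124),("rimB",229,400,.124),("floor",273,305,.034)):print(n,onz(C,130+x/3,y/3,z).round(4))
p,a=pose()
plan(p,a,[(.40,-.14,.42,-36),(.43,-.03,.42,-6),(.45,.08,.42,24),(.43,.19,.42,54),(.41,.23,.42,68)])
E
```

```text
grip [ 0.39020695 -0.31762482  0.111     ] rim [ 0.47011709 -0.30505954  0.124     ]
0.08021470375511539 188.69384210255004
rimL [ 0.4964 -0.2935  0.124 ]
rimR [ 0.4439 -0.3166  0.124 ]
rimT [ 0.4798 -0.3313  0.124 ]
rimB [ 0.46   -0.2777  0.124 ]
floor [ 0.4772 -0.3027  0.034 ]
t [-0.702 -0.722 -0.75 ] rz -1.008 -> (0.4, -0.14, 0.42, -36) TOO FAR
t [-0.337 -0.889 -0.   ] rz -1.0 -> (0.43, -0.03, 0.42, -6) 
t [ 0.07  -0.929 -0.   ] rz -1.0 -> (0.45, 0.08, 0.42, 24) 
t [ 0.221 -0.905 -0.   ] rz -1.0 -> (0.43, 0.19, 0.42, 54) 
t [ 0.172 -0.331 -0.   ] rz -0.467 -> (0.41, 0.23, 0.42, 68)
```

Crank is at ≈188.7°, i.e. sleeve ≈0.90: just past contact, so it sprang back a little on release. I'll grip it again, test and tighten, and let go gently.

```bash
python3 - <<'E'
from h import *
p,a=pose();c=np.array([.4697,-.3053])
def w(th,z,r=.08):
    t=np.radians(th);return (c[0]+r*np.cos(t),c[1]+r*np.sin(t),z,th+90-360)
plan(p,a,[w(188.7,.21),w(188.7,.095)])
p0=w(188.7,.095)
for th in (187,185,183,181,179):plan(np.array(p0[:3]),p0[3],[w(th,.095)])
E
```

```text
t [ 0.62  -0.055  1.   ] rz 0.502 -> (np.float64(0.39062048905530533), np.float64(-0.31740086561977754), 0.21, -81.30000000000001) 
t [ 0.    -0.     0.958] rz 0.0 -> (np.float64(0.39062048905530533), np.float64(-0.31740086561977754), 0.095, -81.30000000000001) 
t [-0.02 -0.   -0.  ] rz 0.057 -> (np.float64(0.39029630786869424), np.float64(-0.3150495474724118), 0.095, -83) 
t [-0.043 -0.001 -0.   ] rz 0.123 -> (np.float64(0.39000442415266035), np.float64(-0.31227245941981263), 0.095, -85) 
t [-0.066 -0.003 -0.   ] rz 0.19 -> (np.float64(0.38980963721963413), np.float64(-0.3094868764994355), 0.095, -87) 
t [-0.089 -0.006 -0.   ] rz 0.257 -> (np.float64(0.38971218438748867), np.float64(-0.3066961925149827), 0.095, -89) 
t [-0.112 -0.01  -0.   ] rz 0.323 -> (np.float64(0.38971218438748867), np.float64(-0.30390380748501733), 0.095, -91)
```

Request:
{"op": "play_rows", "data": {
  "moves": [
    {"rx":0,"ry":0,"rz":0.5,"tx":0.62,"ty":-0.055,"tz":0.3,"jaw":0.61},
    {"rx":0,"ry":0,"rz":0.5,"tx":0.62,"ty":-0.055,"tz":0.3,"jaw":0.61},
    {"rx":0,"ry":0,"rz":0.5,"tx":0.62,"ty":-0.055,"tz":0.5,"jaw":0.61},
    {"rx":0,"ry":0,"rz":0.5,"tx":0.62,"ty":-0.055,"tz":1,"jaw":0.61},
    {"rx":0,"ry":0,"rz":0.5,"tx":0.62,"ty":-0.055,"tz":1,"jaw":0.61},
    {"rx":0,"ry":0,"rz":0.5,"tx":0.62,"ty":-0.055,"tz":1,"jaw":0.61},
    {"rx":0,"ry":0,"rz":0.5,"tx":0.62,"ty":-0.055,"tz":1,"jaw":0.61}
  ]
}}

```text
clock: 11.28
ee_pos: [0.3901, -0.3166, 0.2103]
orientation: [[0.154, -0.988, -0.004], [-0.988, -0.154, 0.004], [-0.005, 0.003, -1.0]]
force: [1.1, 0.1, 1.6]
grip_width: 0.0452
grasp_force: 0.0
```

Request:
{"op": "play_rows", "data": {
  "moves": [
    {"rx":0,"ry":0,"rz":0,"tx":0,"ty":0,"tz":0.3,"jaw":0.61},
    {"rx":0,"ry":0,"rz":0,"tx":0,"ty":0,"tz":0.6,"jaw":0.61},
    {"rx":0,"ry":0,"rz":0,"tx":0,"ty":0,"tz":0.96,"jaw":0.61},
    {"rx":0,"ry":0,"rz":0,"tx":0,"ty":0,"tz":0.96,"jaw":0.61},
    {"rx":0,"ry":0,"rz":0,"tx":0,"ty":0,"tz":0.96,"jaw":0.61},
    {"rx":0,"ry":0,"rz":0,"tx":0,"ty":0,"tz":0.96,"jaw":0.61}
  ]
}}

```text
clock: 11.78
ee_pos: [0.3927, -0.3189, 0.1009]
orientation: [[0.155, -0.988, 0.002], [-0.988, -0.155, -0.002], [0.003, -0.002, -1.0]]
force: [0.8, -0.8, -0.3]
grip_width: 0.0366
grasp_force: 0.0
```

Request:
{"op": "play_rows", "data": {
  "newtons": 60,
  "moves": [
    {"rx":0,"ry":0,"rz":0,"tx":0,"ty":0,"tz":0,"jaw":1},
    {"rx":0,"ry":0,"rz":0,"tx":0,"ty":0,"tz":0,"jaw":1},
    {"rx":0,"ry":0,"rz":0,"tx":0,"ty":0,"tz":0,"jaw":1},
    {"rx":0,"ry":0,"rz":0,"tx":0,"ty":0,"tz":0,"jaw":1},
    {"rx":0,"ry":0,"rz":0,"tx":0,"ty":0,"tz":0,"jaw":1}
  ]
}}

```text
clock: 12.2
ee_pos: [0.3913, -0.3192, 0.1003]
orientation: [[0.155, -0.988, 0.0], [-0.988, -0.155, -0.003], [0.003, 0.0, -1.0]]
force: [-7.4, -0.9, 10.0]
grip_width: 0.0178
grasp_force: 60.0
```

Request:
{"op": "play_rows", "data": {
  "moves": [
    {"rx":0,"ry":0,"rz":0.057,"tx":-0.02,"ty":0,"tz":0,"jaw":1},
    {"rx":0,"ry":0,"rz":0.057,"tx":-0.02,"ty":0,"tz":0,"jaw":1},
    {"rx":0,"ry":0,"rz":0.057,"tx":-0.02,"ty":0,"tz":0,"jaw":1}
  ]
}}

```text
clock: 12.45
ee_pos: [0.3909, -0.3175, 0.1003]
orientation: [[0.125, -0.992, 0.0], [-0.992, -0.125, -0.005], [0.005, 0.0, -1.0]]
force: [-6.8, -4.7, 8.4]
grip_width: 0.0178
grasp_force: 60.0
```

```bash
python3 st.py
```

```text
12.45 [ 0.3909 -0.3175  0.1003] -82.8 0.08 189.0025995939524 [-6.8 -4.7  8.4] [-0.72  1.49  0.11] 0.017790384525647785
```

Request:
{"op": "play_rows", "data": {
  "moves": [
    {"rx":0,"ry":0,"rz":0.06,"tx":-0.025,"ty":0.01,"tz":-0.02,"jaw":1},
    {"rx":0,"ry":0,"rz":0.06,"tx":-0.025,"ty":0.01,"tz":-0.02,"jaw":1},
    {"rx":0,"ry":0,"rz":0.06,"tx":-0.025,"ty":0.01,"tz":-0.02,"jaw":1}
  ]
}}

```text
clock: 12.7
ee_pos: [0.3903, -0.3138, 0.1004]
orientation: [[0.094, -0.996, 0.003], [-0.996, -0.094, -0.003], [0.003, -0.002, -1.0]]
force: [7.1, -8.0, -14.6]
grip_width: 0.0177
grasp_force: 60.0
```

Request:
{"op": "play_rows", "data": {
  "moves": [
    {"rx":0,"ry":0,"rz":0.06,"tx":-0.025,"ty":0,"tz":0,"jaw":1},
    {"rx":0,"ry":0,"rz":0.06,"tx":-0.025,"ty":0,"tz":0,"jaw":1},
    {"rx":0,"ry":0,"rz":0.06,"tx":-0.025,"ty":0,"tz":0,"jaw":1}
  ]
}}

```text
clock: 12.95
ee_pos: [0.3901, -0.3117, 0.1005]
orientation: [[0.063, -0.998, 0.003], [-0.998, -0.063, -0.005], [0.005, -0.002, -1.0]]
force: [8.8, -13.8, -18.0]
grip_width: 0.0179
grasp_force: 60.0
```

Request:
{"op": "play_rows", "data": {
  "moves": [
    {"rx":0,"ry":0,"rz":0,"tx":-0.04,"ty":0,"tz":0,"jaw":1},
    {"rx":0,"ry":0,"rz":0,"tx":-0.04,"ty":0,"tz":0,"jaw":1},
    {"rx":0,"ry":0,"rz":0,"tx":-0.04,"ty":0,"tz":0,"jaw":1}
  ]
}}

```text
clock: 13.2
ee_pos: [0.3899, -0.3087, 0.1005]
orientation: [[0.062, -0.998, 0.004], [-0.998, -0.062, -0.009], [0.009, -0.003, -1.0]]
force: [10.5, -23.4, -24.6]
grip_width: 0.0177
grasp_force: 60.0
```

Request:
{"op": "play_rows", "data": {
  "moves": [
    {"rx":0,"ry":0,"rz":0,"tx":-0.04,"ty":0,"tz":0,"jaw":1},
    {"rx":0,"ry":0,"rz":0,"tx":-0.04,"ty":0,"tz":0,"jaw":1},
    {"rx":0,"ry":0,"rz":0,"tx":-0.04,"ty":0,"tz":0,"jaw":1}
  ]
}}

```text
clock: 13.45
ee_pos: [0.3898, -0.305, 0.1006]
orientation: [[0.062, -0.998, 0.005], [-0.998, -0.062, -0.011], [0.011, -0.004, -1.0]]
force: [11.5, -28.8, -29.1]
grip_width: 0.0177
grasp_force: 60.0
```

```bash
python3 st.py;python3 - <<'E'
from h import *
cv2.imwrite("pics/s7.png",arm.capture("scene")[:,:,::-1])
E
```

```text
13.45 [ 0.3898 -0.305   0.1006] -86.45 0.0802 180.0256904873459 [ 11.5 -28.8 -29.1] [-4.93 -1.66 -0.08] 0.017693408058094662
```

Request:
{"op": "play_rows", "data": {
  "moves": [
    {"rx":0,"ry":0,"rz":0,"tx":0.025,"ty":-0.01,"tz":0.02,"jaw":1},
    {"rx":0,"ry":0,"rz":0,"tx":0.025,"ty":-0.01,"tz":0.02,"jaw":1}
  ]
}}

```text
clock: 13.67
ee_pos: [0.39, -0.3082, 0.1004]
orientation: [[0.063, -0.998, 0.001], [-0.998, -0.063, -0.01], [0.01, -0.0, -1.0]]
force: [-5.7, -20.5, -1.0]
grip_width: 0.0176
grasp_force: 60.0
```

Request:
{"op": "play_rows", "data": {
  "moves": [
    {"rx":0,"ry":0,"rz":0,"tx":0.02,"ty":0,"tz":0,"jaw":1},
    {"rx":0,"ry":0,"rz":0,"tx":0.02,"ty":0,"tz":0,"jaw":1}
  ]
}}

```text
clock: 13.83
ee_pos: [0.39, -0.3095, 0.1004]
orientation: [[0.063, -0.998, 0.001], [-0.998, -0.063, -0.008], [0.008, -0.0, -1.0]]
force: [-5.8, -14.6, 1.9]
grip_width: 0.0179
grasp_force: 60.0
```

Request:
{"op": "play_rows", "data": {
  "moves": [
    {"rx":0,"ry":0,"rz":0,"tx":0.015,"ty":0,"tz":0,"jaw":1},
    {"rx":0,"ry":0,"rz":0,"tx":0.015,"ty":0,"tz":0,"jaw":1}
  ]
}}

```text
clock: 14.0
ee_pos: [0.3901, -0.3104, 0.1004]
orientation: [[0.063, -0.998, 0.001], [-0.998, -0.063, -0.007], [0.007, -0.0, -1.0]]
force: [-7.4, -9.5, 4.7]
grip_width: 0.0179
grasp_force: 60.0
```

```bash
python3 st.py
```

```text
14.0 [ 0.3901 -0.3104  0.1004] -86.37 0.0801 183.89461990593284 [-7.4 -9.5  4.7] [-1.6   1.43  0.73] 0.017879852272633993
```

Request:
{"op": "play_rows", "data": {
  "moves": [
    {"rx":0,"ry":0,"rz":0,"tx":0.015,"ty":0,"tz":0,"jaw":1},
    {"rx":0,"ry":0,"rz":0,"tx":0.015,"ty":0,"tz":0,"jaw":1},
    {"rx":0,"ry":0,"rz":0,"tx":0.015,"ty":0,"tz":0,"jaw":0.61},
    {"rx":0,"ry":0,"rz":0,"tx":0.015,"ty":0,"tz":0,"jaw":0.61},
    {"rx":0,"ry":0,"rz":0,"tx":0.015,"ty":0,"tz":0,"jaw":0.61},
    {"rx":0,"ry":0,"rz":0,"tx":0.015,"ty":0,"tz":0,"jaw":0.61},
    {"rx":0,"ry":0,"rz":0,"tx":0.015,"ty":0,"tz":-0.3,"jaw":0.61},
    {"rx":0,"ry":0,"rz":0,"tx":0.015,"ty":0,"tz":-0.6,"jaw":0.61},
    {"rx":0,"ry":0,"rz":0,"tx":0.015,"ty":0,"tz":-1,"jaw":0.61},
    {"rx":0,"ry":0,"rz":0,"tx":0.015,"ty":0,"tz":-1,"jaw":0.61},
    {"rx":0,"ry":0,"rz":0,"tx":0.015,"ty":0,"tz":-1,"jaw":0.61}
  ]
}}

```text
clock: 14.92
ee_pos: [0.3922, -0.3102, 0.2221]
orientation: [[0.063, -0.998, 0.006], [-0.998, -0.064, -0.005], [0.005, -0.005, -1.0]]
force: [0.5, 0.3, -1.0]
grip_width: 0.0365
grasp_force: 0.0
```

Request:
{"op": "play_rows", "data": {
  "moves": [
    {"rx":0,"ry":0,"rz":-0.7,"tx":-0.5,"ty":0.3,"tz":-1,"jaw":0},
    {"rx":0,"ry":0,"rz":-0.7,"tx":-0.5,"ty":0.3,"tz":-1,"jaw":0},
    {"rx":0,"ry":0,"rz":-0.7,"tx":-0.5,"ty":0.3,"tz":-1,"jaw":0},
    {"rx":0,"ry":0,"rz":-0.7,"tx":-0.5,"ty":0.3,"tz":-1,"jaw":0},
    {"rx":0,"ry":0,"rz":-0.7,"tx":-0.5,"ty":0.3,"tz":-1,"jaw":0},
    {"rx":0,"ry":0,"rz":-0.7,"tx":-0.5,"ty":0.3,"tz":-1,"jaw":0},
    {"rx":0,"ry":0,"rz":-0.7,"tx":-0.5,"ty":0.3,"tz":-1,"jaw":0}
  ]
}}

```text
clock: 15.5
ee_pos: [0.3503, -0.2509, 0.335]
orientation: [[0.416, -0.909, -0.003], [-0.909, -0.416, 0.002], [-0.003, 0.001, -1.0]]
force: [-1.0, 0.7, -0.3]
grip_width: 0.0784
grasp_force: 0.0
```

```bash
cat > crank.py <<'E'
from h import *
def find(a,C,tag):
    u,v=proj(C,[.39,-.312,.11]).astype(int);g=cv2.GaussianBlur(a,(5,5),0).max(2)
    r=g[v-22:v+22,u-22:u+22];m=(r<14).astype(np.uint8)
    for t in(10,14,18):
        n,l,st,ce=cv2.connectedComponentsWithStats((r<t).astype(np.uint8))
        k=1+np.argmax(st[1:,4]) if n>1 else 0;q=ce[k]+[u-22,v-22];p=onz(C,*q,.1)
        w=p[:2]-[.4697,-.3053];print(tag,t,st[k],q.round(1),p.round(4),np.hypot(*w).round(4),(np.degrees(np.arctan2(w[1],w[0]))%360).round(1))
d=np.load("w6.npz");find(cv2.imread("pics/w6.png"),cam("wrist",{"ee_pos":d["p"],"orientation":d["R"]}),"old")
s=arm.sense();a=arm.capture("wrist")[:,:,::-1].copy();cv2.imwrite("pics/w8.png",a);np.savez("w8.npz",p=s["ee_pos"],R=s["orientation"])
find(a,cam("wrist",s),"new");print(s["clock"],pose())
E
python3 crank.py
```

```text
old 10 [   0    0   44   44 1936] [303.5 128.5] [ 0.391  -0.3123  0.1   ] 0.079 185.0
old 14 [28 24  1  1  1] [310. 131.] [ 0.3851 -0.3126  0.1   ] 0.0849 184.9
old 18 [ 15   6  19  21 128] [306.2 123.5] [ 0.3905 -0.317   0.1   ] 0.08 188.4
new 10 [   0    0   44   44 1936] [300.5 124.5] [ 0.3914 -0.3126  0.1   ] 0.0786 185.3
new 14 [31 21  1  1  1] [310. 124.] [ 0.3842 -0.3164  0.1   ] 0.0862 187.4
new 18 [ 15   6  19  21 130] [303.4 119.9] [ 0.3907 -0.3172  0.1   ] 0.0798 188.5
15.5 (array([ 0.35016741, -0.25089652,  0.33481871]), np.float64(-65.41808064423627))
```

Crank detected at the same place (188.5°) after being loaded to ~29 N: it stays tight there. On to the brush.

```bash
python3 - <<'E'
from h import *
p,a=pose()
plan(p,a,[(.40,-.15,.42,-44),(.43,-.04,.42,-22),(.43,.075,.42,0),(.40,.185,.42,0),(.345,.28,.42,0)])
E
```

```text
t [-0.592 -0.727 -0.71 ] rz -0.714 -> (0.4, -0.15, 0.42, -44) 
t [-0.457 -0.833 -0.   ] rz -0.733 -> (0.43, -0.04, 0.42, -22) 
t [-0.359 -0.889 -0.   ] rz -0.733 -> (0.43, 0.075, 0.42, 0) 
t [-0.25  -0.917 -0.   ] rz 0.0 -> (0.4, 0.185, 0.42, 0) 
t [-0.458 -0.792 -0.   ] rz 0.0 -> (0.345, 0.28, 0.42, 0)
```

Request:
{"op": "play_rows", "data": {
  "moves": [
    {"rx":0,"ry":0,"rz":-0.71,"tx":-0.59,"ty":-0.73,"tz":-0.71,"jaw":0},
    {"rx":0,"ry":0,"rz":-0.71,"tx":-0.59,"ty":-0.73,"tz":-0.71,"jaw":0},
    {"rx":0,"ry":0,"rz":-0.71,"tx":-0.59,"ty":-0.73,"tz":-0.71,"jaw":0},
    {"rx":0,"ry":0,"rz":-0.71,"tx":-0.59,"ty":-0.73,"tz":-0.71,"jaw":0},
    {"rx":0,"ry":0,"rz":-0.71,"tx":-0.59,"ty":-0.73,"tz":-0.71,"jaw":0}
  ]
}}

```text
clock: 15.97
ee_pos: [0.4024, -0.1486, 0.4239]
orientation: [[0.721, -0.693, 0.001], [-0.693, -0.721, 0.0], [0.001, -0.001, -1.0]]
force: [0.7, -0.2, -0.2]
grip_width: 0.0928
grasp_force: 0.0
```

Request:
{"op": "play_rows", "data": {
  "moves": [
    {"rx":0,"ry":0,"rz":-0.73,"tx":-0.46,"ty":-0.83,"tz":0,"jaw":0},
    {"rx":0,"ry":0,"rz":-0.73,"tx":-0.46,"ty":-0.83,"tz":0,"jaw":0},
    {"rx":0,"ry":0,"rz":-0.73,"tx":-0.46,"ty":-0.83,"tz":0,"jaw":0},
    {"rx":0,"ry":0,"rz":-0.73,"tx":-0.46,"ty":-0.83,"tz":0,"jaw":0},
    {"rx":0,"ry":0,"rz":-0.73,"tx":-0.46,"ty":-0.83,"tz":0,"jaw":0}
  ]
}}

```text
clock: 16.38
ee_pos: [0.4303, -0.0398, 0.4203]
orientation: [[0.927, -0.376, -0.004], [-0.376, -0.927, 0.001], [-0.004, 0.001, -1.0]]
force: [-0.6, -0.3, 0.5]
grip_width: 0.093
grasp_force: 0.0
```

Request:
{"op": "play_rows", "data": {
  "moves": [
    {"rx":0,"ry":0,"rz":-0.73,"tx":-0.36,"ty":-0.89,"tz":0,"jaw":0},
    {"rx":0,"ry":0,"rz":-0.73,"tx":-0.36,"ty":-0.89,"tz":0,"jaw":0},
    {"rx":0,"ry":0,"rz":-0.73,"tx":-0.36,"ty":-0.89,"tz":0,"jaw":0},
    {"rx":0,"ry":0,"rz":-0.73,"tx":-0.36,"ty":-0.89,"tz":0,"jaw":0},
    {"rx":0,"ry":0,"rz":-0.73,"tx":-0.36,"ty":-0.89,"tz":0,"jaw":0}
  ]
}}

```text
clock: 16.8
ee_pos: [0.4306, 0.0746, 0.4214]
orientation: [[1.0, -0.006, -0.003], [-0.006, -1.0, -0.001], [-0.003, 0.001, -1.0]]
force: [0.5, -0.1, 0.2]
grip_width: 0.0932
grasp_force: 0.0
```

Request:
{"op": "play_rows", "data": {
  "moves": [
    {"rx":0,"ry":0,"rz":0,"tx":-0.25,"ty":-0.92,"tz":0,"jaw":0},
    {"rx":0,"ry":0,"rz":0,"tx":-0.25,"ty":-0.92,"tz":0,"jaw":0},
    {"rx":0,"ry":0,"rz":0,"tx":-0.25,"ty":-0.92,"tz":0,"jaw":0},
    {"rx":0,"ry":0,"rz":0,"tx":-0.25,"ty":-0.92,"tz":0,"jaw":0},
    {"rx":0,"ry":0,"rz":0,"tx":-0.25,"ty":-0.92,"tz":0,"jaw":0}
  ]
}}

```text
clock: 17.22
ee_pos: [0.4015, 0.1846, 0.4221]
orientation: [[1.0, -0.007, -0.001], [-0.007, -1.0, -0.001], [-0.001, 0.001, -1.0]]
force: [0.1, -0.9, 0.4]
grip_width: 0.093
grasp_force: 0.0
```

Request:
{"op": "play_rows", "data": {
  "moves": [
    {"rx":0,"ry":0,"rz":0,"tx":-0.46,"ty":-0.79,"tz":0,"jaw":0},
    {"rx":0,"ry":0,"rz":0,"tx":-0.46,"ty":-0.79,"tz":0,"jaw":0},
    {"rx":0,"ry":0,"rz":0,"tx":-0.46,"ty":-0.79,"tz":0,"jaw":0},
    {"rx":0,"ry":0,"rz":0,"tx":-0.46,"ty":-0.79,"tz":0,"jaw":0},
    {"rx":0,"ry":0,"rz":0,"tx":-0.46,"ty":-0.79,"tz":0,"jaw":0},
    {"rx":0,"ry":0,"rz":0,"tx":-0.46,"ty":-0.79,"tz":0,"jaw":0},
    {"rx":0,"ry":0,"rz":0,"tx":-0.46,"ty":-0.79,"tz":0,"jaw":0},
    {"rx":0,"ry":0,"rz":0,"tx":-0.46,"ty":-0.79,"tz":0,"jaw":0}
  ]
}}

```text
clock: 17.88
ee_pos: [0.3475, 0.2791, 0.4229]
orientation: [[1.0, -0.008, 0.0], [-0.008, -1.0, -0.0], [0.0, 0.0, -1.0]]
force: [-0.1, -0.3, 0.9]
grip_width: 0.0932
grasp_force: 0.0
```

```bash
python3 - <<'E'
from h import *
s=arm.sense();np.savez("w9.npz",p=s["ee_pos"],R=s["orientation"]);print(s["clock"],pose(),s["joint_positions"].round(1))
a=arm.capture("wrist")[:,:,::-1];cv2.imwrite("pics/w9.png",a);C=cam("wrist",s)
u,v=proj(C,[.43,.28,.15]).astype(int);x0,y0=max(u-80,0),max(v-80,0);print(x0,y0)
cv2.imwrite("pics/c9.png",cv2.resize(a[y0:y0+150,x0:x0+160],(640,600),interpolation=3))
E
```

```text
17.8833 (array([0.34746763, 0.27910129, 0.42291183]), np.float64(-0.4547410632799492)) [ 32.2 -16.2  88.6  -0.  107.6 122.6]
231 34
```

View pics/c9.png

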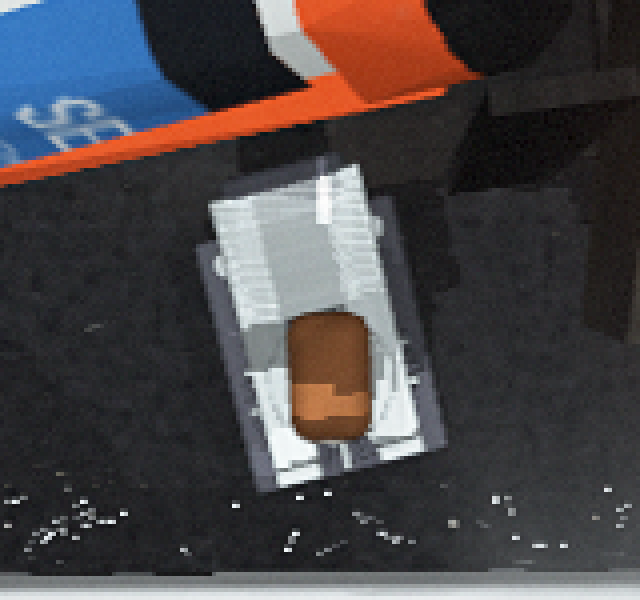

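Stand is clear: fork axis yaw ≈ +13°, handle top centre at px (313.5,128), handle's broad direction nearly along world x.

```bash
python3 - <<'E'
from h import *
d=np.load("w9.npz");C=cam("wrist",{"ee_pos":d["p"],"orientation":d["R"]})
q=lambda x,y,z:onz(C,231+x/4,34+y/4,z).round(4)
print("handle",q(330,377,.235),"ends",q(330,312,.235),q(331,441,.235),"sides",q(290,376,.235),q(371,376,.235))
print("fork L tip",q(275,488,.15),"R tip",q(424,452,.15),"L back",q(210,203,.15),"R back",q(358,165,.15))
print("slot end",q(350,460,.15))
print("foot",q(262,490,0),q(445,442,0),q(200,245,0))
p,a=pose()
h=q(330,377,.235);plan(p,a,[(h[0],h[1],.31,0),(h[0],h[1],.202,0)])
E
```

```text
handle [0.4169 0.2782 0.235 ] ends [0.4287 0.2781 0.235 ] [0.405  0.2781 0.235 ] sides [0.4171 0.2857 0.235 ] [0.417  0.2704 0.235 ]
fork L tip [0.3918 0.2918 0.15  ] R tip [0.4    0.2559 0.15  ] L back [0.4569 0.3058 0.15  ] R back [0.4649 0.2714 0.15  ]
slot end [0.3983 0.2737 0.15  ]
foot [0.3833 0.3011 0.    ] [0.3981 0.2413 0.    ] [0.4596 0.3193 0.    ]
t [0.58  0.005 0.941] rz -0.014 -> (np.float64(0.4169), np.float64(0.2782), 0.31, 0) 
t [0.  0.  0.9] rz 0.0 -> (np.float64(0.4169), np.float64(0.2782), 0.202, 0)
```

Request:
{"op": "play_rows", "data": {
  "moves": [
    {"rx":0,"ry":0,"rz":0,"tx":0.58,"ty":0.005,"tz":0.3,"jaw":0.46},
    {"rx":0,"ry":0,"rz":0,"tx":0.58,"ty":0.005,"tz":0.6,"jaw":0.46},
    {"rx":0,"ry":0,"rz":0,"tx":0.58,"ty":0.005,"tz":0.92,"jaw":0.46},
    {"rx":0,"ry":0,"rz":0,"tx":0.58,"ty":0.005,"tz":0.92,"jaw":0.46},
    {"rx":0,"ry":0,"rz":0,"tx":0.58,"ty":0.005,"tz":0.92,"jaw":0.46},
    {"rx":0,"ry":0,"rz":0,"tx":0.58,"ty":0.005,"tz":0.92,"jaw":0.46},
    {"rx":0,"ry":0,"rz":0,"tx":0.58,"ty":0.005,"tz":0.92,"jaw":0.46}
  ]
}}

```text
clock: 18.52
ee_pos: [0.4167, 0.2796, 0.3148]
orientation: [[1.0, -0.005, 0.002], [-0.005, -1.0, 0.001], [0.002, -0.001, -1.0]]
force: [-1.3, 0.9, 0.1]
grip_width: 0.0526
grasp_force: 0.0
```

```bash
python3 st.py; python3 - <<'E'
from h import *
p,a=pose();plan(p,a,[(.4169,.2782,.202,0)])
E
```

```text
18.5167 [0.4167 0.2796 0.3148] -0.31 0.587 95.20903005162103 [-1.3  0.9  0.1] [-0.    0.18  0.  ] 0.052588248352595894
t [0.002 0.012 0.94 ] rz -0.01 -> (0.4169, 0.2782, 0.202, 0)
```

Request:
{"op": "play_rows", "data": {
  "moves": [
    {"rx":0,"ry":0,"rz":-0.01,"tx":0,"ty":0.01,"tz":0.25,"jaw":0.5},
    {"rx":0,"ry":0,"rz":-0.01,"tx":0,"ty":0.01,"tz":0.5,"jaw":0.5},
    {"rx":0,"ry":0,"rz":-0.01,"tx":0,"ty":0.01,"tz":0.75,"jaw":0.5},
    {"rx":0,"ry":0,"rz":-0.01,"tx":0,"ty":0.01,"tz":0.94,"jaw":0.5},
    {"rx":0,"ry":0,"rz":-0.01,"tx":0,"ty":0.01,"tz":0.94,"jaw":0.5},
    {"rx":0,"ry":0,"rz":-0.01,"tx":0,"ty":0.01,"tz":0.94,"jaw":0.5},
    {"rx":0,"ry":0,"rz":-0.01,"tx":0,"ty":0.01,"tz":0.94,"jaw":0.5}
  ]
}}

```text
clock: 19.1
ee_pos: [0.4174, 0.2792, 0.2032]
orientation: [[1.0, 0.001, 0.004], [0.001, -1.0, 0.002], [0.004, -0.002, -1.0]]
force: [0.7, 0.2, -0.4]
grip_width: 0.046
grasp_force: 0.0
```

Request:
{"op": "play_rows", "data": {
  "newtons": 40,
  "moves": [
    {"rx":0,"ry":0,"rz":0,"tx":0,"ty":0,"tz":0,"jaw":1},
    {"rx":0,"ry":0,"rz":0,"tx":0,"ty":0,"tz":0,"jaw":1},
    {"rx":0,"ry":0,"rz":0,"tx":0,"ty":0,"tz":0,"jaw":1},
    {"rx":0,"ry":0,"rz":0,"tx":0,"ty":0,"tz":0,"jaw":1},
    {"rx":0,"ry":0,"rz":0,"tx":0,"ty":0,"tz":0,"jaw":1},
    {"rx":0,"ry":0,"rz":0,"tx":0,"ty":0,"tz":0,"jaw":1},
    {"rx":0,"ry":0,"rz":0,"tx":0,"ty":0,"tz":0,"jaw":1}
  ]
}}

```text
clock: 19.68
ee_pos: [0.4162, 0.2785, 0.2001]
orientation: [[1.0, 0.0, 0.0], [0.0, -1.0, 0.0], [0.0, -0.0, -1.0]]
force: [0.5, 0.2, 2.1]
grip_width: 0.0159
grasp_force: 40.0
```

```bash
python3 st.py
```

```text
19.6833 [0.4162 0.2785 0.2001] 0.02 0.586 95.26621027910053 [0.5 0.2 2.1] [ 0.09  0.17 -0.  ] 0.0158978358588878
```

Request:
{"op": "play_rows", "data": {
  "moves": [
    {"rx":0,"ry":0,"rz":0,"tx":0,"ty":0,"tz":-0.1,"jaw":1},
    {"rx":0,"ry":0,"rz":0,"tx":0,"ty":0,"tz":-0.2,"jaw":1},
    {"rx":0,"ry":0,"rz":0,"tx":0,"ty":0,"tz":-0.3,"jaw":1},
    {"rx":0,"ry":0,"rz":0,"tx":0,"ty":0,"tz":-0.4,"jaw":1},
    {"rx":0,"ry":0,"rz":0,"tx":0,"ty":0,"tz":-0.4,"jaw":1},
    {"rx":0,"ry":0,"rz":0,"tx":0,"ty":0,"tz":-0.4,"jaw":1}
  ]
}}

```text
clock: 20.18
ee_pos: [0.4168, 0.2787, 0.2494]
orientation: [[1.0, 0.0, 0.002], [0.0, -1.0, 0.001], [0.002, -0.001, -1.0]]
force: [-0.2, -0.5, -2.4]
grip_width: 0.016
grasp_force: 40.0
```

Request:
{"op": "play_rows", "data": {
  "moves": [
    {"rx":0,"ry":0,"rz":0,"tx":-0.08,"ty":0.02,"tz":0,"jaw":1},
    {"rx":0,"ry":0,"rz":0,"tx":-0.16,"ty":0.039,"tz":0,"jaw":1},
    {"rx":0,"ry":0,"rz":0,"tx":-0.24,"ty":0.058,"tz":0,"jaw":1},
    {"rx":0,"ry":0,"rz":0,"tx":-0.32,"ty":0.077,"tz":0,"jaw":1},
    {"rx":0,"ry":0,"rz":0,"tx":-0.4,"ty":0.096,"tz":0,"jaw":1},
    {"rx":0,"ry":0,"rz":0,"tx":-0.49,"ty":0.118,"tz":0,"jaw":1},
    {"rx":0,"ry":0,"rz":0,"tx":-0.49,"ty":0.118,"tz":0,"jaw":1},
    {"rx":0,"ry":0,"rz":0,"tx":-0.49,"ty":0.118,"tz":0,"jaw":1}
  ]
}}

```text
clock: 20.85
ee_pos: [0.357, 0.2641, 0.2474]
orientation: [[1.0, 0.001, -0.0], [0.001, -1.0, -0.0], [-0.0, 0.0, -1.0]]
force: [0.2, 0.2, -1.2]
grip_width: 0.0159
grasp_force: 40.0
```

```bash
python3 st.py; python3 - <<'E'
from h import *
cv2.imwrite("pics/s10.png",arm.capture("scene")[:,:,::-1])
p,a=pose();plan(p,a,[(.365,.26,.365,0),(.40,.15,.455,0),(.43,.035,.455,0),(.44,-.08,.455,0),(.45,-.195,.455,0),(.470,-.305,.455,0),(.470,-.305,.345,0)])
E
```

```text
20.85 [0.357  0.2641 0.2474] 0.04 0.5802 101.22726262011251 [ 0.2  0.2 -1.2] [-0.01  0.16  0.  ] 0.01592647017381452
t [ 0.063  0.035 -0.979] rz 0.001 -> (0.365, 0.26, 0.365, 0) 
t [ 0.292  0.917 -0.75 ] rz 0.0 -> (0.4, 0.15, 0.455, 0) 
t [ 0.25   0.958 -0.   ] rz 0.0 -> (0.43, 0.035, 0.455, 0) 
t [ 0.083  0.958 -0.   ] rz 0.0 -> (0.44, -0.08, 0.455, 0) 
t [ 0.083  0.958 -0.   ] rz 0.0 -> (0.45, -0.195, 0.455, 0) 
t [ 0.167  0.917 -0.   ] rz 0.0 -> (0.47, -0.305, 0.455, 0) 
t [0.    0.    0.917] rz 0.0 -> (0.47, -0.305, 0.345, 0)
```

Request:
{"op": "play_rows", "data": {
  "moves": [
    {"rx":0,"ry":0,"rz":0,"tx":0.06,"ty":0,"tz":-0.33,"jaw":1},
    {"rx":0,"ry":0,"rz":0,"tx":0.06,"ty":0,"tz":-0.66,"jaw":1},
    {"rx":0,"ry":0,"rz":0,"tx":0.06,"ty":0.03,"tz":-1,"jaw":1},
    {"rx":0,"ry":0,"rz":0,"tx":0.06,"ty":0.03,"tz":-1,"jaw":1},
    {"rx":0,"ry":0,"rz":0,"tx":0.06,"ty":0.03,"tz":-1,"jaw":1}
  ]
}}

```text
clock: 21.32
ee_pos: [0.3662, 0.2611, 0.3707]
orientation: [[1.0, -0.0, 0.005], [-0.0, -1.0, 0.003], [0.005, -0.003, -1.0]]
force: [-0.4, -0.2, -2.4]
grip_width: 0.0157
grasp_force: 40.0
```

Request:
{"op": "play_rows", "data": {
  "moves": [
    {"rx":0,"ry":0,"rz":0,"tx":0.1,"ty":0.1,"tz":-0.4,"jaw":1},
    {"rx":0,"ry":0,"rz":0,"tx":0.2,"ty":0.4,"tz":-0.8,"jaw":1},
    {"rx":0,"ry":0,"rz":0,"tx":0.29,"ty":0.7,"tz":-1,"jaw":1},
    {"rx":0,"ry":0,"rz":0,"tx":0.29,"ty":0.92,"tz":-1,"jaw":1},
    {"rx":0,"ry":0,"rz":0,"tx":0.29,"ty":0.92,"tz":-1,"jaw":1},
    {"rx":0,"ry":0,"rz":0,"tx":0.29,"ty":0.92,"tz":-1,"jaw":1}
  ]
}}

```text
clock: 21.82
ee_pos: [0.4004, 0.1481, 0.4877]
orientation: [[1.0, -0.004, 0.0], [-0.004, -1.0, -0.0], [0.0, 0.0, -1.0]]
force: [0.6, -0.2, -1.9]
grip_width: 0.016
grasp_force: 40.0
```

```bash
python3 st.py
```

```text
21.8167 [0.4004 0.1481 0.4877] -0.21 0.4584 98.7322558280312 [ 0.6 -0.2 -1.9] [ 0.06  0.18 -0.05] 0.01600426219291028
```

Request:
{"op": "play_rows", "data": {
  "moves": [
    {"rx":0,"ry":0,"rz":0,"tx":0.12,"ty":0.32,"tz":0,"jaw":1},
    {"rx":0,"ry":0,"rz":0,"tx":0.25,"ty":0.64,"tz":0,"jaw":1},
    {"rx":0,"ry":0,"rz":0,"tx":0.25,"ty":0.96,"tz":0,"jaw":1},
    {"rx":0,"ry":0,"rz":0,"tx":0.25,"ty":0.96,"tz":0,"jaw":1},
    {"rx":0,"ry":0,"rz":0,"tx":0.25,"ty":0.96,"tz":0,"jaw":1}
  ]
}}

```text
clock: 22.23
ee_pos: [0.4296, 0.034, 0.4852]
orientation: [[1.0, -0.003, -0.004], [-0.003, -1.0, 0.001], [-0.004, -0.001, -1.0]]
force: [0.1, -0.1, -0.9]
grip_width: 0.0158
grasp_force: 40.0
```

Request:
{"op": "play_rows", "data": {
  "moves": [
    {"rx":0,"ry":0,"rz":0,"tx":0.08,"ty":0.32,"tz":0,"jaw":1},
    {"rx":0,"ry":0,"rz":0,"tx":0.08,"ty":0.64,"tz":0,"jaw":1},
    {"rx":0,"ry":0,"rz":0,"tx":0.08,"ty":0.96,"tz":0,"jaw":1},
    {"rx":0,"ry":0,"rz":0,"tx":0.08,"ty":0.96,"tz":0,"jaw":1},
    {"rx":0,"ry":0,"rz":0,"tx":0.08,"ty":0.96,"tz":0,"jaw":1}
  ]
}}

```text
clock: 22.65
ee_pos: [0.4392, -0.0803, 0.486]
orientation: [[1.0, -0.002, -0.003], [-0.002, -1.0, 0.001], [-0.003, -0.001, -1.0]]
force: [-0.6, 1.1, -1.4]
grip_width: 0.0162
grasp_force: 40.0
```

Request:
{"op": "play_rows", "data": {
  "moves": [
    {"rx":0,"ry":0,"rz":0,"tx":0.08,"ty":0.32,"tz":0,"jaw":1},
    {"rx":0,"ry":0,"rz":0,"tx":0.08,"ty":0.64,"tz":0,"jaw":1},
    {"rx":0,"ry":0,"rz":0,"tx":0.08,"ty":0.96,"tz":0,"jaw":1},
    {"rx":0,"ry":0,"rz":0,"tx":0.08,"ty":0.96,"tz":0,"jaw":1},
    {"rx":0,"ry":0,"rz":0,"tx":0.08,"ty":0.96,"tz":0,"jaw":1}
  ]
}}

```text
clock: 23.07
ee_pos: [0.4493, -0.1948, 0.4863]
orientation: [[1.0, -0.0, -0.002], [-0.0, -1.0, 0.002], [-0.002, -0.002, -1.0]]
force: [-0.9, 0.9, -2.3]
grip_width: 0.0161
grasp_force: 40.0
```

```bash
python3 st.py; python3 - <<'E'
from h import *
p,a=pose();plan(p,a,[(.470,-.305,.42,0),(.470,-.305,.345,0)])
E
```

```text
23.0667 [ 0.4493 -0.1948  0.4863] -0.0 0.1121 100.64663385901547 [-0.9  0.9 -2.3] [-0.    0.15  0.  ] 0.016079202080140124
t [0.173 0.918 0.552] rz -0.0 -> (0.47, -0.305, 0.42, 0) 
t [0.    0.    0.625] rz 0.0 -> (0.47, -0.305, 0.345, 0)
```

Request:
{"op": "play_rows", "data": {
  "moves": [
    {"rx":0,"ry":0,"rz":0,"tx":0.17,"ty":0.3,"tz":0,"jaw":1},
    {"rx":0,"ry":0,"rz":0,"tx":0.17,"ty":0.6,"tz":0,"jaw":1},
    {"rx":0,"ry":0,"rz":0,"tx":0.17,"ty":0.918,"tz":0.1,"jaw":1},
    {"rx":0,"ry":0,"rz":0,"tx":0.173,"ty":0.918,"tz":0.55,"jaw":1},
    {"rx":0,"ry":0,"rz":0,"tx":0.173,"ty":0.918,"tz":0.55,"jaw":1},
    {"rx":0,"ry":0,"rz":0,"tx":0.173,"ty":0.918,"tz":0.55,"jaw":1}
  ]
}}

```text
clock: 23.57
ee_pos: [0.4696, -0.3025, 0.4157]
orientation: [[1.0, 0.002, -0.007], [0.003, -1.0, 0.007], [-0.007, -0.007, -1.0]]
force: [-0.2, 0.3, -1.7]
grip_width: 0.0162
grasp_force: 40.0
```

Request:
{"op": "play_rows", "data": {
  "moves": [
    {"rx":0,"ry":0,"rz":0,"tx":0,"ty":0,"tz":0.3,"jaw":1},
    {"rx":0,"ry":0,"rz":0,"tx":0,"ty":0,"tz":0.6,"jaw":1},
    {"rx":0,"ry":0,"rz":0,"tx":0,"ty":0,"tz":0.6,"jaw":1},
    {"rx":0,"ry":0,"rz":0,"tx":0,"ty":0,"tz":0.6,"jaw":1},
    {"rx":0,"ry":0,"rz":0,"tx":0,"ty":0,"tz":0.6,"jaw":1},
    {"rx":0,"ry":0,"rz":0,"tx":0,"ty":0,"tz":0.6,"jaw":1},
    {"rx":0,"ry":0,"rz":0,"tx":0,"ty":0,"tz":0.6,"jaw":1}
  ]
}}

```text
clock: 24.15
ee_pos: [0.4707, -0.306, 0.3538]
orientation: [[1.0, 0.001, 0.005], [0.001, -1.0, -0.004], [0.005, 0.004, -1.0]]
force: [1.2, 0.4, -1.9]
grip_width: 0.0155
grasp_force: 40.0
```

```bash
python3 st.py; python3 - <<'E'
from h import *
a=arm.capture("scene")[:,:,::-1];b=arm.capture("wrist")[:,:,::-1]
S=cam("scene");
p,_=pose()
for z in (p[2]-.178,.124):print(proj(S,[*p[:2],z]),proj(S,[.470,-.305,z]))
cv2.imwrite("pics/c10.png",np.hstack([cv2.resize(a[220:370,355:455],(400,600),interpolation=3),np.vstack([cv2.resize(b,(400,300)),np.zeros((300,400,3),np.uint8)])]))
E
```

```text
24.15 [ 0.4707 -0.306   0.3538] 0.05 0.0013 304.89898706747044 [ 1.2  0.4 -1.9] [-0.02  0.15 -0.04] 0.015473995673520967
[406.95936559 291.55101629] [406.49368842 291.33796282]
[404.95549077 314.20586046] [404.50411651 313.98083676]
```

View pics/c10.png

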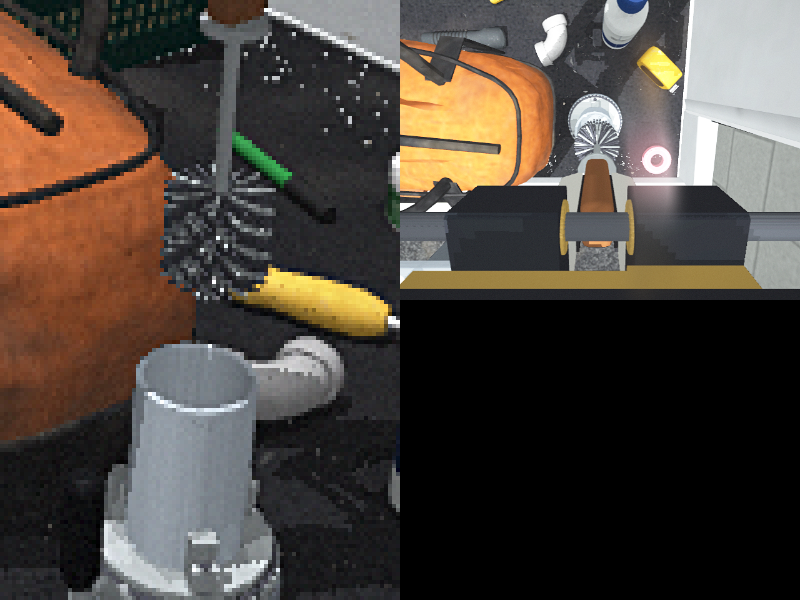

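Brush hangs straight above the bowl mouth (head about 2 px right of centre, within clearance). Lowering it in.

Request:
{"op": "play_rows", "data": {
  "moves": [
    {"rx":0,"ry":0,"rz":0,"tx":-0.01,"ty":-0.005,"tz":0.1,"jaw":1},
    {"rx":0,"ry":0,"rz":0,"tx":-0.01,"ty":-0.005,"tz":0.2,"jaw":1},
    {"rx":0,"ry":0,"rz":0,"tx":-0.01,"ty":-0.005,"tz":0.3,"jaw":1},
    {"rx":0,"ry":0,"rz":0,"tx":-0.01,"ty":-0.005,"tz":0.4,"jaw":1},
    {"rx":0,"ry":0,"rz":0,"tx":-0.01,"ty":-0.005,"tz":0.5,"jaw":1},
    {"rx":0,"ry":0,"rz":0,"tx":-0.01,"ty":-0.005,"tz":0.6,"jaw":1},
    {"rx":0,"ry":0,"rz":0,"tx":-0.01,"ty":-0.005,"tz":0.6,"jaw":1}
  ]
}}

```text
clock: 24.83
ee_pos: [0.4671, -0.304, 0.2739]
orientation: [[1.0, 0.0, -0.004], [0.0, -1.0, 0.003], [-0.004, -0.003, -1.0]]
force: [0.1, 0.5, -2.4]
grip_width: 0.0154
grasp_force: 40.0
```

Request:
{"op": "play_rows", "data": {
  "moves": [
    {"rx":0,"ry":0,"rz":0,"tx":0,"ty":0,"tz":0.1,"jaw":1},
    {"rx":0,"ry":0,"rz":0,"tx":0,"ty":0,"tz":0.2,"jaw":1},
    {"rx":0,"ry":0,"rz":0,"tx":0,"ty":0,"tz":0.3,"jaw":1},
    {"rx":0,"ry":0,"rz":0,"tx":0,"ty":0,"tz":0.4,"jaw":1},
    {"rx":0,"ry":0,"rz":0,"tx":0,"ty":0,"tz":0.4,"jaw":1}
  ]
}}

```text
clock: 25.25
ee_pos: [0.467, -0.3039, 0.226]
orientation: [[1.0, 0.0, -0.004], [0.0, -1.0, 0.003], [-0.004, -0.003, -1.0]]
force: [-0.9, 1.2, -2.6]
grip_width: 0.0157
grasp_force: 40.0
```

```bash
python3 st.py
```

```text
25.25 [ 0.467  -0.3039  0.226 ] 0.02 0.0032 160.62858866089806 [-0.9  1.2 -2.6] [ 0.03  0.18 -0.  ] 0.015738685174170885
```

Request:
{"op": "play_rows", "data": {
  "moves": [
    {"rx":0,"ry":0,"rz":0,"tx":0.015,"ty":0.005,"tz":0.06,"jaw":1},
    {"rx":0,"ry":0,"rz":0,"tx":0.015,"ty":0.005,"tz":0.11,"jaw":1},
    {"rx":0,"ry":0,"rz":0,"tx":0.015,"ty":0.005,"tz":0.11,"jaw":1}
  ]
}}

```text
clock: 25.5
ee_pos: [0.4698, -0.3053, 0.2154]
orientation: [[1.0, 0.0, -0.001], [0.0, -1.0, 0.001], [-0.001, -0.001, -1.0]]
force: [0.7, 0.2, -2.7]
grip_width: 0.016
grasp_force: 40.0
```

Request:
{"op": "play_rows", "data": {
  "moves": [
    {"rx":0,"ry":0,"rz":0,"tx":0,"ty":0,"tz":0.02,"jaw":1},
    {"rx":0,"ry":0,"rz":0,"tx":0,"ty":0,"tz":0.02,"jaw":1}
  ]
}}

```text
clock: 25.67
ee_pos: [0.4701, -0.3056, 0.2142]
orientation: [[1.0, 0.0, 0.0], [0.0, -1.0, -0.0], [0.0, 0.0, -1.0]]
force: [0.2, -0.7, -2.0]
grip_width: 0.0159
grasp_force: 40.0
```

Request:
{"op": "play_rows", "data": {
  "moves": [
    {"rx":0,"ry":0,"rz":0,"tx":0,"ty":0,"tz":0.02,"jaw":1},
    {"rx":0,"ry":0,"rz":0,"tx":0,"ty":0,"tz":0.02,"jaw":1}
  ]
}}

```text
clock: 25.83
ee_pos: [0.4703, -0.3058, 0.2122]
orientation: [[1.0, 0.0, 0.001], [0.0, -1.0, -0.001], [0.001, 0.001, -1.0]]
force: [0.5, 0.7, -0.8]
grip_width: 0.0158
grasp_force: 40.0
```

Almost touching; two more small steps to feel the floor.

Request:
{"op": "play_rows", "data": {
  "moves": [
    {"rx":0,"ry":0,"rz":0,"tx":0,"ty":0,"tz":0.02,"jaw":1},
    {"rx":0,"ry":0,"rz":0,"tx":0,"ty":0,"tz":0.02,"jaw":1}
  ]
}}

```text
clock: 26.0
ee_pos: [0.4707, -0.3059, 0.2119]
orientation: [[1.0, 0.0, 0.002], [0.0, -1.0, -0.001], [0.002, 0.001, -1.0]]
force: [-1.8, 2.3, 10.4]
grip_width: 0.0159
grasp_force: 40.0
```

Request:
{"op": "play_rows", "data": {
  "moves": [
    {"rx":0,"ry":0,"rz":0,"tx":0,"ty":0,"tz":0.01,"jaw":1},
    {"rx":0,"ry":0,"rz":0,"tx":0,"ty":0,"tz":0.01,"jaw":1}
  ]
}}

```text
clock: 26.17
ee_pos: [0.471, -0.3059, 0.2117]
orientation: [[1.0, 0.0, 0.003], [0.0, -1.0, -0.002], [0.003, 0.002, -1.0]]
force: [-3.6, 3.7, 16.5]
grip_width: 0.0159
grasp_force: 40.0
```

Request:
{"op": "play_rows", "data": {
  "moves": [
    {"rx":0,"ry":0,"rz":0,"tx":-0.005,"ty":0,"tz":-0.12,"jaw":1},
    {"rx":0,"ry":0,"rz":0,"tx":-0.005,"ty":0,"tz":-0.26,"jaw":1},
    {"rx":0,"ry":0,"rz":0,"tx":-0.005,"ty":0,"tz":-0.4,"jaw":1},
    {"rx":0,"ry":0,"rz":0,"tx":-0.005,"ty":0,"tz":-0.54,"jaw":1},
    {"rx":0,"ry":0,"rz":0,"tx":-0.005,"ty":0,"tz":-0.68,"jaw":1},
    {"rx":0,"ry":0,"rz":0,"tx":-0.005,"ty":0,"tz":-0.79,"jaw":1},
    {"rx":0,"ry":0,"rz":0,"tx":-0.005,"ty":0,"tz":-0.79,"jaw":1},
    {"rx":0,"ry":0,"rz":0,"tx":-0.005,"ty":0,"tz":-0.79,"jaw":1}
  ]
}}

```text
clock: 26.83
ee_pos: [0.4698, -0.3058, 0.3037]
orientation: [[1.0, 0.0, 0.001], [0.0, -1.0, -0.001], [0.001, 0.001, -1.0]]
force: [0.7, -0.3, -1.3]
grip_width: 0.0159
grasp_force: 40.0
```

Request:
{"op": "play_rows", "data": {
  "moves": [
    {"rx":0,"ry":0,"rz":0,"tx":0,"ty":0,"tz":0.12,"jaw":1},
    {"rx":0,"ry":0,"rz":0,"tx":0,"ty":0,"tz":0.26,"jaw":1},
    {"rx":0,"ry":0,"rz":0,"tx":0,"ty":0,"tz":0.4,"jaw":1},
    {"rx":0,"ry":0,"rz":0,"tx":0,"ty":0,"tz":0.54,"jaw":1},
    {"rx":0,"ry":0,"rz":0,"tx":0,"ty":0,"tz":0.66,"jaw":1},
    {"rx":0,"ry":0,"rz":0,"tx":0,"ty":0,"tz":0.74,"jaw":1},
    {"rx":0,"ry":0,"rz":0,"tx":0,"ty":0,"tz":0.785,"jaw":1},
    {"rx":0,"ry":0,"rz":0,"tx":0,"ty":0,"tz":0.785,"jaw":1},
    {"rx":0,"ry":0,"rz":0,"tx":0,"ty":0,"tz":0.785,"jaw":1}
  ]
}}

```text
clock: 27.58
ee_pos: [0.4703, -0.3048, 0.2109]
orientation: [[1.0, 0.001, 0.002], [0.001, -1.0, 0.001], [0.002, -0.001, -1.0]]
force: [-2.5, 6.3, 15.4]
grip_width: 0.0159
grasp_force: 40.0
```

```bash
python3 st.py
```

```text
27.5833 [ 0.4703 -0.3048  0.2109] 0.05 0.0004 31.879682554387472 [-2.5  6.3 15.4] [ 2.18  0.82 -0.01] 0.015915739589267126
```

Request:
{"op": "play_rows", "data": {
  "moves": [
    {"rx":0,"ry":0,"rz":0,"tx":0,"ty":0,"tz":-0.12,"jaw":1},
    {"rx":0,"ry":0,"rz":0,"tx":0,"ty":0,"tz":-0.26,"jaw":1},
    {"rx":0,"ry":0,"rz":0,"tx":0,"ty":0,"tz":-0.4,"jaw":1},
    {"rx":0,"ry":0,"rz":0,"tx":0,"ty":0,"tz":-0.54,"jaw":1},
    {"rx":0,"ry":0,"rz":0,"tx":0,"ty":0,"tz":-0.68,"jaw":1},
    {"rx":0,"ry":0,"rz":0,"tx":0,"ty":0,"tz":-0.79,"jaw":1},
    {"rx":0,"ry":0,"rz":0,"tx":0,"ty":0,"tz":-0.79,"jaw":1},
    {"rx":0,"ry":0,"rz":0,"tx":0,"ty":0,"tz":-0.79,"jaw":1}
  ]
}}

```text
clock: 28.25
ee_pos: [0.4697, -0.3057, 0.3037]
orientation: [[1.0, 0.0, 0.001], [0.0, -1.0, -0.001], [0.001, 0.001, -1.0]]
force: [0.0, -0.2, -2.2]
grip_width: 0.0161
grasp_force: 40.0
```

Request:
{"op": "play_rows", "data": {
  "moves": [
    {"rx":0,"ry":0,"rz":0,"tx":0,"ty":0,"tz":0.12,"jaw":1},
    {"rx":0,"ry":0,"rz":0,"tx":0,"ty":0,"tz":0.26,"jaw":1},
    {"rx":0,"ry":0,"rz":0,"tx":0,"ty":0,"tz":0.4,"jaw":1},
    {"rx":0,"ry":0,"rz":0,"tx":0,"ty":0,"tz":0.54,"jaw":1},
    {"rx":0,"ry":0,"rz":0,"tx":0,"ty":0,"tz":0.66,"jaw":1},
    {"rx":0,"ry":0,"rz":0,"tx":0,"ty":0,"tz":0.74,"jaw":1},
    {"rx":0,"ry":0,"rz":0,"tx":0,"ty":0,"tz":0.785,"jaw":1},
    {"rx":0,"ry":0,"rz":0,"tx":0,"ty":0,"tz":0.785,"jaw":1},
    {"rx":0,"ry":0,"rz":0,"tx":0,"ty":0,"tz":0.785,"jaw":1}
  ]
}}

```text
clock: 29.0
ee_pos: [0.4701, -0.3057, 0.2105]
orientation: [[1.0, 0.001, 0.002], [0.001, -1.0, -0.001], [0.002, 0.001, -1.0]]
force: [0.1, 1.7, 6.9]
grip_width: 0.016
grasp_force: 40.0
```

Request:
{"op": "play_rows", "data": {
  "moves": [
    {"rx":0,"ry":0,"rz":0,"tx":0,"ty":0,"tz":-0.12,"jaw":1},
    {"rx":0,"ry":0,"rz":0,"tx":0,"ty":0,"tz":-0.26,"jaw":1},
    {"rx":0,"ry":0,"rz":0,"tx":0,"ty":0,"tz":-0.4,"jaw":1},
    {"rx":0,"ry":0,"rz":0,"tx":0,"ty":0,"tz":-0.54,"jaw":1},
    {"rx":0,"ry":0,"rz":0,"tx":0,"ty":0,"tz":-0.68,"jaw":1},
    {"rx":0,"ry":0,"rz":0,"tx":0,"ty":0,"tz":-0.84,"jaw":1},
    {"rx":0,"ry":0,"rz":0,"tx":0,"ty":0,"tz":-1,"jaw":1},
    {"rx":0,"ry":0,"rz":0,"tx":0,"ty":0,"tz":-1,"jaw":1},
    {"rx":0,"ry":0,"rz":0,"tx":0,"ty":0,"tz":-1,"jaw":1}
  ]
}}

```text
clock: 29.75
ee_pos: [0.4698, -0.3058, 0.3295]
orientation: [[1.0, 0.0, 0.001], [0.0, -1.0, -0.001], [0.001, 0.001, -1.0]]
force: [0.5, 0.6, -2.7]
grip_width: 0.0159
grasp_force: 40.0
```

```bash
python3 st.py; python3 - <<'E'
from h import *
p,a=pose();plan(p,a,[(.465,-.29,.41,0),(.465,-.27,.49,0),(.45,-.155,.49,0),(.44,-.04,.49,0),(.42,.075,.49,0),(.39,.19,.47,0),(.358,.2643,.37,0)])
a=arm.capture("scene")[:,:,::-1];cv2.imwrite("pics/s11.png",a)
E
```

```text
29.75 [ 0.4698 -0.3058  0.3295] 0.02 0.0008 255.74507415889332 [ 0.5  0.6 -2.7] [-0.01  0.18  0.04] 0.015887887904758105
t [-0.04  -0.132 -0.671] rz 0.001 -> (0.465, -0.29, 0.41, 0) 
t [ 0.    -0.167 -0.667] rz 0.0 -> (0.465, -0.27, 0.49, 0) 
t [-0.125 -0.958 -0.   ] rz 0.0 -> (0.45, -0.155, 0.49, 0) 
t [-0.083 -0.958 -0.   ] rz 0.0 -> (0.44, -0.04, 0.49, 0) 
t [-0.167 -0.958 -0.   ] rz 0.0 -> (0.42, 0.075, 0.49, 0) 
t [-0.25  -0.958  0.167] rz 0.0 -> (0.39, 0.19, 0.47, 0) 
t [-0.267 -0.619  0.833] rz 0.0 -> (0.358, 0.2643, 0.37, 0)
```

Request:
{"op": "play_rows", "data": {
  "moves": [
    {"rx":0,"ry":0,"rz":0,"tx":0,"ty":0,"tz":-0.35,"jaw":1},
    {"rx":0,"ry":0,"rz":0,"tx":0,"ty":0,"tz":-0.7,"jaw":1},
    {"rx":0,"ry":0,"rz":0,"tx":0,"ty":0,"tz":-1,"jaw":1},
    {"rx":0,"ry":0,"rz":0,"tx":0,"ty":0,"tz":-1,"jaw":1},
    {"rx":0,"ry":0,"rz":0,"tx":0,"ty":0,"tz":-1,"jaw":1}
  ]
}}

```text
clock: 30.22
ee_pos: [0.47, -0.306, 0.4504]
orientation: [[1.0, 0.0, 0.002], [0.0, -1.0, -0.002], [0.002, 0.002, -1.0]]
force: [-0.5, -0.4, -2.7]
grip_width: 0.0158
grasp_force: 40.0
```

Request:
{"op": "play_rows", "data": {
  "moves": [
    {"rx":0,"ry":0,"rz":0,"tx":0,"ty":-0.3,"tz":-0.33,"jaw":1},
    {"rx":0,"ry":0,"rz":0,"tx":-0.1,"ty":-0.6,"tz":-0.33,"jaw":1},
    {"rx":0,"ry":0,"rz":0,"tx":-0.17,"ty":-0.96,"tz":-0.33,"jaw":1},
    {"rx":0,"ry":0,"rz":0,"tx":-0.17,"ty":-0.96,"tz":-0.33,"jaw":1},
    {"rx":0,"ry":0,"rz":0,"tx":-0.17,"ty":-0.96,"tz":-0.33,"jaw":1}
  ]
}}

```text
clock: 30.63
ee_pos: [0.4487, -0.1881, 0.4871]
orientation: [[1.0, 0.003, -0.002], [0.003, -1.0, 0.001], [-0.002, -0.001, -1.0]]
force: [0.2, 0.2, -2.1]
grip_width: 0.0161
grasp_force: 40.0
```

Request:
{"op": "play_rows", "data": {
  "moves": [
    {"rx":0,"ry":0,"rz":0,"tx":-0.08,"ty":-0.32,"tz":0,"jaw":1},
    {"rx":0,"ry":0,"rz":0,"tx":-0.08,"ty":-0.64,"tz":0,"jaw":1},
    {"rx":0,"ry":0,"rz":0,"tx":-0.08,"ty":-0.96,"tz":0,"jaw":1},
    {"rx":0,"ry":0,"rz":0,"tx":-0.08,"ty":-0.96,"tz":0,"jaw":1},
    {"rx":0,"ry":0,"rz":0,"tx":-0.08,"ty":-0.96,"tz":0,"jaw":1}
  ]
}}

```text
clock: 31.05
ee_pos: [0.4396, -0.0743, 0.4868]
orientation: [[1.0, 0.003, -0.003], [0.003, -1.0, 0.001], [-0.003, -0.001, -1.0]]
force: [-0.3, -2.0, -1.7]
grip_width: 0.0159
grasp_force: 40.0
```

Request:
{"op": "play_rows", "data": {
  "moves": [
    {"rx":0,"ry":0,"rz":0,"tx":-0.08,"ty":-0.32,"tz":0,"jaw":1},
    {"rx":0,"ry":0,"rz":0,"tx":-0.17,"ty":-0.64,"tz":0,"jaw":1},
    {"rx":0,"ry":0,"rz":0,"tx":-0.17,"ty":-0.96,"tz":0,"jaw":1},
    {"rx":0,"ry":0,"rz":0,"tx":-0.17,"ty":-0.96,"tz":0,"jaw":1},
    {"rx":0,"ry":0,"rz":0,"tx":-0.17,"ty":-0.96,"tz":0,"jaw":1}
  ]
}}

```text
clock: 31.47
ee_pos: [0.4193, 0.0403, 0.4874]
orientation: [[1.0, 0.003, -0.002], [0.003, -1.0, -0.0], [-0.002, 0.0, -1.0]]
force: [1.1, -1.1, -1.9]
grip_width: 0.0157
grasp_force: 40.0
```

Request:
{"op": "play_rows", "data": {
  "moves": [
    {"rx":0,"ry":0,"rz":0,"tx":-0.12,"ty":-0.32,"tz":0,"jaw":1},
    {"rx":0,"ry":0,"rz":0,"tx":-0.25,"ty":-0.64,"tz":0,"jaw":1},
    {"rx":0,"ry":0,"rz":0,"tx":-0.25,"ty":-0.96,"tz":0,"jaw":1},
    {"rx":0,"ry":0,"rz":0,"tx":-0.25,"ty":-0.96,"tz":0,"jaw":1},
    {"rx":0,"ry":0,"rz":0,"tx":-0.25,"ty":-0.96,"tz":0,"jaw":1},
    {"rx":0,"ry":0,"rz":0,"tx":-0.25,"ty":-0.96,"tz":0,"jaw":1}
  ]
}}

```text
clock: 31.97
ee_pos: [0.3898, 0.1537, 0.4879]
orientation: [[1.0, -0.001, -0.002], [-0.001, -1.0, -0.001], [-0.002, 0.001, -1.0]]
force: [-0.1, 0.0, -1.4]
grip_width: 0.016
grasp_force: 40.0
```

```bash
python3 st.py; python3 - <<'E'
from h import *
p,a=pose();plan(p,a,[(.357,.264,.43,0),(.357,.264,.335,0),(.357,.264,.2475,0)])
E
```

```text
31.9667 [0.3898 0.1537 0.4879] -0.07 0.4657 99.92191855583502 [-0.1  0.  -1.4] [-0.02  0.13  0.03] 0.016012117287524368
t [-0.274 -0.919  0.483] rz -0.002 -> (0.357, 0.264, 0.43, 0) 
t [0.    0.    0.792] rz 0.0 -> (0.357, 0.264, 0.335, 0) 
t [0.    0.    0.729] rz 0.0 -> (0.357, 0.264, 0.2475, 0)
```

Request:
{"op": "play_rows", "data": {
  "moves": [
    {"rx":0,"ry":0,"rz":0,"tx":-0.27,"ty":-0.3,"tz":0,"jaw":1},
    {"rx":0,"ry":0,"rz":0,"tx":-0.27,"ty":-0.6,"tz":0,"jaw":1},
    {"rx":0,"ry":0,"rz":0,"tx":-0.275,"ty":-0.92,"tz":0.1,"jaw":1},
    {"rx":0,"ry":0,"rz":0,"tx":-0.275,"ty":-0.92,"tz":0.3,"jaw":1},
    {"rx":0,"ry":0,"rz":0,"tx":-0.275,"ty":-0.92,"tz":0.48,"jaw":1},
    {"rx":0,"ry":0,"rz":0,"tx":-0.275,"ty":-0.92,"tz":0.48,"jaw":1}
  ]
}}

```text
clock: 32.47
ee_pos: [0.3561, 0.2637, 0.4259]
orientation: [[1.0, -0.002, -0.007], [-0.002, -1.0, -0.005], [-0.007, 0.005, -1.0]]
force: [0.4, -0.7, -2.1]
grip_width: 0.016
grasp_force: 40.0
```

Request:
{"op": "play_rows", "data": {
  "moves": [
    {"rx":0,"ry":0,"rz":0,"tx":0,"ty":0,"tz":0.26,"jaw":1},
    {"rx":0,"ry":0,"rz":0,"tx":0,"ty":0,"tz":0.52,"jaw":1},
    {"rx":0,"ry":0,"rz":0,"tx":0,"ty":0,"tz":0.79,"jaw":1},
    {"rx":0,"ry":0,"rz":0,"tx":0,"ty":0,"tz":0.79,"jaw":1},
    {"rx":0,"ry":0,"rz":0,"tx":0,"ty":0,"tz":0.79,"jaw":1}
  ]
}}

```text
clock: 32.88
ee_pos: [0.3561, 0.2638, 0.3363]
orientation: [[1.0, -0.002, -0.003], [-0.003, -1.0, -0.002], [-0.003, 0.002, -1.0]]
force: [-0.3, 0.4, -0.6]
grip_width: 0.0161
grasp_force: 40.0
```

Request:
{"op": "play_rows", "data": {
  "moves": [
    {"rx":0,"ry":0,"rz":0,"tx":0,"ty":0,"tz":0.25,"jaw":1},
    {"rx":0,"ry":0,"rz":0,"tx":0,"ty":0,"tz":0.5,"jaw":1},
    {"rx":0,"ry":0,"rz":0,"tx":0,"ty":0,"tz":0.72,"jaw":1},
    {"rx":0,"ry":0,"rz":0,"tx":0,"ty":0,"tz":0.72,"jaw":1},
    {"rx":0,"ry":0,"rz":0,"tx":0,"ty":0,"tz":0.72,"jaw":1},
    {"rx":0,"ry":0,"rz":0,"tx":0,"ty":0,"tz":0.72,"jaw":1}
  ]
}}

```text
clock: 33.38
ee_pos: [0.3576, 0.2661, 0.2541]
orientation: [[1.0, -0.0, 0.004], [-0.0, -1.0, 0.002], [0.004, -0.002, -1.0]]
force: [-0.0, 1.2, -1.3]
grip_width: 0.0157
grasp_force: 40.0
```

```bash
python3 st.py; python3 - <<'E'
from h import *
p,a=pose();plan(p,a,[(.4165,.2785,p[2],0)])
a=arm.capture("scene")[:,:,::-1].astype(int);b=cv2.imread("pics/s10.png").astype(int)
# compare with the picture taken when the brush was drawn out at nearly the same pose
d=abs(a-b).max(2)[150:290,190:300];print((d>60).sum(),(d>100).sum())
cv2.imwrite("pics/s12.png",a)
E
```

```text
33.3833 [0.3576 0.2661 0.2541] -0.03 0.582 101.13471740476311 [-0.   1.2 -1.3] [0.01 0.09 0.  ] 0.015663288510211513
t [ 0.491 -0.104 -0.   ] rz -0.001 -> (0.4165, 0.2785, np.float64(0.2541169024741209), 0) 
482 216[ WARN:0@1.634] global loadsave.cpp:1063 imwrite_ Unsupported depth image for selected encoder is fallbacked to CV_8U.
```

Request:
{"op": "play_rows", "data": {
  "moves": [
    {"rx":0,"ry":0,"rz":0,"tx":0,"ty":0,"tz":0.02,"jaw":1},
    {"rx":0,"ry":0,"rz":0,"tx":0,"ty":0,"tz":0.02,"jaw":1},
    {"rx":0,"ry":0,"rz":0,"tx":0,"ty":0,"tz":0.02,"jaw":1},
    {"rx":0,"ry":0,"rz":0,"tx":0,"ty":0,"tz":0.02,"jaw":1}
  ]
}}

```text
clock: 33.77
ee_pos: [0.356, 0.2657, 0.2484]
orientation: [[1.0, 0.0, 0.001], [0.0, -1.0, 0.0], [0.001, -0.0, -1.0]]
force: [0.2, 0.3, -0.4]
grip_width: 0.0161
grasp_force: 40.0
```

```bash
python3 st.py; python3 - <<'E'
from h import *
p,a=pose();plan(p,a,[(.3863,.2713,.245,0)]);plan(p,a,[(.4165,.2785,.245,0)])
a=arm.capture("scene")[:,:,::-1].copy();cv2.imwrite("pics/s13.png",a)
# shaft/head columns: compare with s10 at rows of the bristle head and handle
S=cam("scene")
for n,z in(("tip",p[2]-.178),("collar",p[2]-.05),("tcp",p[2])):print(n,proj(S,[*p[:2],z]).round(1))
b=cv2.imread("pics/s10.png")
best=[]
A=cv2.cvtColor(a,6);B=cv2.cvtColor(b,6)
for n,(y0,y1,x0,x1) in{"head":(195,240,220,262),"gripper/handle":(120,165,215,265)}.items():
    r=cv2.matchTemplate(A[y0-8:y1+8,x0-8:x1+8],B[y0:y1,x0:x1],5);print(n,cv2.minMaxLoc(r)[1::2])
E
```

```text
33.7667 [0.356  0.2657 0.2484] 0.03 0.582 101.29474831821247 [ 0.2  0.3 -0.4] [-0.06  0.18 -0.01] 0.016107778222616588
t [ 0.252 -0.046  0.028] rz 0.001 -> (0.3863, 0.2713, 0.245, 0) 
t [ 0.504 -0.106  0.028] rz 0.001 -> (0.4165, 0.2785, 0.245, 0) 
tip [226. 245.]
collar [220.6 201.3]
tcp [218.3 183.1]
head (0.8699337244033813, (8, 8))
gripper/handle (0.9352098107337952, (8, 8))
```

Template matching shows the brush sits in the hand as when it was drawn out, so I'll slide it back in along the same line.

Request:
{"op": "play_rows", "data": {
  "moves": [
    {"rx":0,"ry":0,"rz":0,"tx":0.01,"ty":0.013,"tz":0.03,"jaw":1},
    {"rx":0,"ry":0,"rz":0,"tx":0.01,"ty":0.013,"tz":0.03,"jaw":1},
    {"rx":0,"ry":0,"rz":0,"tx":0.07,"ty":-0.002,"tz":0.03,"jaw":1},
    {"rx":0,"ry":0,"rz":0,"tx":0.13,"ty":-0.016,"tz":0.03,"jaw":1},
    {"rx":0,"ry":0,"rz":0,"tx":0.19,"ty":-0.03,"tz":0.03,"jaw":1},
    {"rx":0,"ry":0,"rz":0,"tx":0.25,"ty":-0.045,"tz":0.03,"jaw":1},
    {"rx":0,"ry":0,"rz":0,"tx":0.25,"ty":-0.045,"tz":0.03,"jaw":1},
    {"rx":0,"ry":0,"rz":0,"tx":0.25,"ty":-0.045,"tz":0.03,"jaw":1}
  ]
}}

```text
clock: 34.48
ee_pos: [0.3862, 0.271, 0.244]
orientation: [[1.0, -0.0, -0.001], [-0.0, -1.0, -0.0], [-0.001, 0.0, -1.0]]
force: [0.5, 0.8, -1.8]
grip_width: 0.016
grasp_force: 40.0
```

```bash
python3 st.py; python3 - <<'E'
from h import *
p,a=pose();plan(p,a,[(.4165,.2785,.245,0)])
E
```

```text
34.4833 [0.3862 0.271  0.244 ] -0.01 0.5821 98.27550691453209 [ 0.5  0.8 -1.8] [-0.01  0.1   0.02] 0.016013955738365074
t [ 0.252 -0.062 -0.008] rz -0.0 -> (0.4165, 0.2785, 0.245, 0)
```

Request:
{"op": "play_rows", "data": {
  "moves": [
    {"rx":0,"ry":0,"rz":0,"tx":0.06,"ty":-0.015,"tz":0,"jaw":1},
    {"rx":0,"ry":0,"rz":0,"tx":0.12,"ty":-0.03,"tz":0,"jaw":1},
    {"rx":0,"ry":0,"rz":0,"tx":0.18,"ty":-0.045,"tz":0,"jaw":1},
    {"rx":0,"ry":0,"rz":0,"tx":0.25,"ty":-0.062,"tz":0,"jaw":1},
    {"rx":0,"ry":0,"rz":0,"tx":0.25,"ty":-0.062,"tz":0,"jaw":1},
    {"rx":0,"ry":0,"rz":0,"tx":0.25,"ty":-0.062,"tz":0,"jaw":1}
  ]
}}

```text
clock: 34.98
ee_pos: [0.4162, 0.2785, 0.244]
orientation: [[1.0, -0.0, -0.001], [-0.0, -1.0, -0.0], [-0.001, 0.0, -1.0]]
force: [-0.5, -0.5, -2.1]
grip_width: 0.0158
grasp_force: 40.0
```

Request:
{"op": "play_rows", "data": {
  "moves": [
    {"rx":0,"ry":0,"rz":0,"tx":0,"ty":0,"tz":0.1,"jaw":1},
    {"rx":0,"ry":0,"rz":0,"tx":0,"ty":0,"tz":0.2,"jaw":1},
    {"rx":0,"ry":0,"rz":0,"tx":0,"ty":0,"tz":0.3,"jaw":1},
    {"rx":0,"ry":0,"rz":0,"tx":0,"ty":0,"tz":0.34,"jaw":1},
    {"rx":0,"ry":0,"rz":0,"tx":0,"ty":0,"tz":0.34,"jaw":1},
    {"rx":0,"ry":0,"rz":0,"tx":0,"ty":0,"tz":0.34,"jaw":1}
  ]
}}

```text
clock: 35.48
ee_pos: [0.4153, 0.2783, 0.2027]
orientation: [[1.0, 0.0, -0.001], [0.0, -1.0, -0.001], [-0.001, 0.001, -1.0]]
force: [0.4, 0.6, -2.2]
grip_width: 0.0154
grasp_force: 40.0
```

```bash
python3 st.py
```

```text
35.4833 [0.4153 0.2783 0.2027] 0.03 0.5858 95.35821241409954 [ 0.4  0.6 -2.2] [-0.01  0.12  0.03] 0.015440732109421996
```

Lower the last few millimetres until the collar rests on the prongs.

Request:
{"op": "play_rows", "data": {
  "moves": [
    {"rx":0,"ry":0,"rz":0,"tx":0,"ty":0,"tz":0.02,"jaw":1},
    {"rx":0,"ry":0,"rz":0,"tx":0,"ty":0,"tz":0.02,"jaw":1}
  ]
}}

```text
clock: 35.65
ee_pos: [0.4157, 0.2784, 0.2011]
orientation: [[1.0, 0.0, -0.0], [0.0, -1.0, -0.0], [-0.0, 0.0, -1.0]]
force: [-0.7, -0.6, -2.8]
grip_width: 0.0157
grasp_force: 40.0
```

Request:
{"op": "play_rows", "data": {
  "moves": [
    {"rx":0,"ry":0,"rz":0,"tx":0,"ty":0,"tz":0.015,"jaw":1},
    {"rx":0,"ry":0,"rz":0,"tx":0,"ty":0,"tz":0.015,"jaw":1}
  ]
}}

```text
clock: 35.82
ee_pos: [0.4158, 0.2784, 0.1992]
orientation: [[1.0, 0.0, 0.0], [0.0, -1.0, -0.0], [0.0, 0.0, -1.0]]
force: [0.8, -0.5, -1.4]
grip_width: 0.0156
grasp_force: 40.0
```

Request:
{"op": "play_rows", "data": {
  "moves": [
    {"rx":0,"ry":0,"rz":0,"tx":0,"ty":0,"tz":0.01,"jaw":1},
    {"rx":0,"ry":0,"rz":0,"tx":0,"ty":0,"tz":0.01,"jaw":1}
  ]
}}

```text
clock: 35.98
ee_pos: [0.4159, 0.2785, 0.1989]
orientation: [[1.0, 0.0, 0.0], [0.0, -1.0, 0.0], [0.0, -0.0, -1.0]]
force: [-2.1, -1.8, 4.3]
grip_width: 0.0157
grasp_force: 40.0
```

Request:
{"op": "play_rows", "data": {
  "moves": [
    {"rx":0,"ry":0,"rz":0,"tx":0,"ty":0,"tz":0,"jaw":0.5},
    {"rx":0,"ry":0,"rz":0,"tx":0,"ty":0,"tz":0,"jaw":0.5},
    {"rx":0,"ry":0,"rz":0,"tx":0,"ty":0,"tz":0,"jaw":0.5},
    {"rx":0,"ry":0,"rz":0,"tx":0,"ty":0,"tz":0,"jaw":0.5},
    {"rx":0,"ry":0,"rz":0,"tx":0,"ty":0,"tz":-0.2,"jaw":0.5},
    {"rx":0,"ry":0,"rz":0,"tx":0,"ty":0,"tz":-0.5,"jaw":0.5},
    {"rx":0,"ry":0,"rz":0,"tx":0,"ty":0,"tz":-0.8,"jaw":0.5},
    {"rx":0,"ry":0,"rz":0,"tx":0,"ty":0,"tz":-1,"jaw":0.5},
    {"rx":0,"ry":0,"rz":0,"tx":0,"ty":0,"tz":-1,"jaw":0.5},
    {"rx":0,"ry":0,"rz":0,"tx":0,"ty":0,"tz":-1,"jaw":0.5}
  ]
}}

```text
clock: 36.82
ee_pos: [0.4167, 0.2789, 0.3199]
orientation: [[1.0, 0.0, 0.003], [0.0, -1.0, 0.002], [0.003, -0.002, -1.0]]
force: [-0.3, 0.0, -0.3]
grip_width: 0.0465
grasp_force: 0.0
```

Request:
{"op": "play_rows", "data": {
  "moves": [
    {"rx":0,"ry":0,"rz":0,"tx":-0.58,"ty":0,"tz":-0.9,"jaw":0},
    {"rx":0,"ry":0,"rz":0,"tx":-0.58,"ty":0,"tz":-0.9,"jaw":0},
    {"rx":0,"ry":0,"rz":0,"tx":-0.58,"ty":0,"tz":-0.9,"jaw":0},
    {"rx":0,"ry":0,"rz":0,"tx":-0.58,"ty":0,"tz":-0.9,"jaw":0},
    {"rx":0,"ry":0,"rz":0,"tx":-0.58,"ty":0,"tz":-0.9,"jaw":0},
    {"rx":0,"ry":0,"rz":0,"tx":-0.58,"ty":0,"tz":-0.9,"jaw":0},
    {"rx":0,"ry":0,"rz":0,"tx":-0.58,"ty":0,"tz":-0.9,"jaw":0},
    {"rx":0,"ry":0,"rz":0,"tx":-0.58,"ty":0,"tz":-0.9,"jaw":0},
    {"rx":0,"ry":0,"rz":0,"tx":-0.58,"ty":0,"tz":-0.9,"jaw":0},
    {"rx":0,"ry":0,"rz":0,"tx":-0.58,"ty":0,"tz":-0.9,"jaw":0}
  ]
}}

```text
clock: 37.65
ee_pos: [0.3463, 0.2782, 0.4247]
orientation: [[1.0, -0.0, -0.002], [-0.0, -1.0, -0.001], [-0.002, 0.001, -1.0]]
force: [0.4, -0.5, 0.4]
grip_width: 0.0925
grasp_force: 0.0
```

```bash
python3 st.py; python3 - <<'E'
from h import *
s=arm.sense();b=arm.capture("wrist")[:,:,::-1].copy();cv2.imwrite("pics/w14.png",b);a=arm.capture("scene")[:,:,::-1].copy();cv2.imwrite("pics/s14.png",a)
C=cam("wrist",s);hsv=cv2.cvtColor(b,cv2.COLOR_BGR2HSV)
m=cv2.inRange(hsv,(3,90,30),(20,255,255));u,v=proj(C,[.417,.278,.235]).astype(int)
mm=np.zeros_like(m);mm[v-22:v+22,u-16:u+16]=m[v-22:v+22,u-16:u+16]
cs=max(cv2.findContours(mm,0,1)[0],key=cv2.contourArea);r=cv2.minAreaRect(cs);print(r,onz(C,*r[0],.235).round(4))
A=cv2.cvtColor(a,6);B=cv2.cvtColor(cv2.imread("pics/scene0.png"),6)
for n,(y0,y1,x0,x1) in{"brush handle":(180,215,230,250),"brush head":(232,256,232,260),"can":(175,245,198,228),"tape roll":(400,432,398,434),"bottle":(240,352,450,492),"tape":(340,386,462,482),"elbow":(300,326,416,442),"chuckbowl":(305,345,388,422)}.items():
    t=cv2.matchTemplate(A[y0-8:y1+8,x0-8:x1+8],B[y0:y1,x0:x1],5);print(n,cv2.minMaxLoc(t)[1::2])
E
```

```text
37.65 [0.3463 0.2782 0.4247] -0.01 0.5962 101.97122177079463 [ 0.4 -0.5  0.4] [0.01 0.15 0.03] 0.09254210156720015
((314.5, 129.5), (31.0, 19.0), 90.0) [0.4144 0.2769 0.235 ]
brush handle (0.8395511507987976, (8, 8))
brush head (0.6384516954421997, (7, 8))
can (0.9595027565956116, (8, 8))
tape roll (0.9994520545005798, (8, 8))
bottle (0.9986229538917542, (8, 8))
tape (0.998482882976532, (8, 8))
elbow (0.9852056503295898, (8, 8))
chuckbowl (0.8890384435653687, (8, 7))
```

```bash
python3 -c "
from rig import arm
print(arm.hand_in())"
```

```text
the job is handed in; nothing more can be done
None
```

I clamped the bowl, scrubbed it with three strokes from floor to mouth and hung the brush back in its fork, then handed in at about 38 s. The crank rests at about 0.90 rad after taking about 29–34 N, just past where the jaws meet the bowl. The brush and the four bystanders I compared (penetrant can, tape roll, tape measure, bottle), plus the elbow, sit where they started; I did not check the plug or torch.

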